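# Stow spare filter modules in the flap-covered transit crate

## Task

Pack up the radio station's spare filter modules: slide the crate's transport lock open to its end stop, feel gently through the dust flaps for cells that are still empty, and stand every module on the desk fully down in an empty cell of its own, without forcing one against a flap that will not give. Then slide the transport lock fully back to its locked end, and leave everything else on the desk where it is.

Things in the scene. Friction and masses are not known exactly. Their poses are not given: they have to be found in the camera images.
- crate: Grey plastic transit crate fixed on the desk, 130 (x) x 222 (y) x 72 mm high; origin at the centre of its underside, z up. Six cells, 2 along x by 3 along y, mouths 50 (x) x 48 (y) mm, floors 66 mm below the crate's top. A white dust flap closes each mouth 2 mm below the top. Two of the cells already hold a hidden spare, top 10 mm below the crate's top; all shut flaps look alike.
- cell0 (a point): Centre of the mouth of a cell, level with the crate's top, at crate x -30, y -77 mm; axes as the crate's. The flap is hinged on the mouth's -y edge: in an empty cell a push under 1 N swings it down 30 mm and more, and it springs back; over a spare it stops hard after a few mm. Pushed fully down it takes 3 mm beside the -y wall: centre a module 2 mm to +y of this point.
- cell1 (a point): Centre of the mouth of a cell, level with the crate's top, at crate x -30, y -7 mm; axes as the crate's. The flap is hinged on the mouth's -y edge: in an empty cell a push under 1 N swings it down 30 mm and more, and it springs back; over a spare it stops hard after a few mm. Pushed fully down it takes 3 mm beside the -y wall: centre a module 2 mm to +y of this point.
- cell2 (a point): Centre of the mouth of a cell, level with the crate's top, at crate x -30, y +63 mm; axes as the crate's. The flap is hinged on the mouth's -y edge: in an empty cell a push under 1 N swings it down 30 mm and more, and it springs back; over a spare it stops hard after a few mm. Pushed fully down it takes 3 mm beside the -y wall: centre a module 2 mm to +y of this point.
- cell3 (a point): Centre of the mouth of a cell, level with the crate's top, at crate x +30, y -77 mm; axes as the crate's. The flap is hinged on the mouth's -y edge: in an empty cell a push under 1 N swings it down 30 mm and more, and it springs back; over a spare it stops hard after a few mm. Pushed fully down it takes 3 mm beside the -y wall: centre a module 2 mm to +y of this point.
- cell4 (a point): Centre of the mouth of a cell, level with the crate's top, at crate x +30, y -7 mm; axes as the crate's. The flap is hinged on the mouth's -y edge: in an empty cell a push under 1 N swings it down 30 mm and more, and it springs back; over a spare it stops hard after a few mm. Pushed fully down it takes 3 mm beside the -y wall: centre a module 2 mm to +y of this point.
- cell5 (a point): Centre of the mouth of a cell, level with the crate's top, at crate x +30, y +63 mm; axes as the crate's. The flap is hinged on the mouth's -y edge: in an empty cell a push under 1 N swings it down 30 mm and more, and it springs back; over a spare it stops hard after a few mm. Pushed fully down it takes 3 mm beside the -y wall: centre a module 2 mm to +y of this point.
- lock (a joint): Transport lock, in m: an aluminium grille that slides on the crate's top along the crate's +y, its top 78.5 mm above the underside. 0 = locked: its bars stand 10 mm over the +y edge of the mouths, where no module can pass, and hold the modules stowed. 0.021 = open, at the end stop, mouths clear. Takes about 2 N, stays where left. It cannot be locked over a module over 3 mm proud of fully down.
- lock_grip (a point): Centre of the top face of the black grip of the transport lock: an upright block 22 (x) x 12 (y) x 32 mm high, in front of the crate (-x side), standing on the grille; moves with it. Axes as the crate's.
- module0: Plug-in filter module, to be stowed (may be absent): an aluminium can 44 (x) x 38 (y) x 64 mm high with a dark steel pull tab upright on its top centre, 28 (x) x 10 (y) x 40 mm high, 104 mm in all, 130 g, heavy in its foot. Origin at the centre of its underside, z up. Stands on the desk at the start, at the robot's right. Fits a cell with its x along the crate's x, either way round; fully down, the tab stands clear above the crate.
- module1: Plug-in filter module, to be stowed (may be absent): an aluminium can 44 (x) x 38 (y) x 64 mm high with a dark steel pull tab upright on its top centre, 28 (x) x 10 (y) x 40 mm high, 104 mm in all, 130 g, heavy in its foot. Origin at the centre of its underside, z up. Stands on the desk at the start, at the robot's right. Fits a cell with its x along the crate's x, either way round; fully down, the tab stands clear above the crate.
- module2: Plug-in filter module, to be stowed (may be absent): an aluminium can 44 (x) x 38 (y) x 64 mm high with a dark steel pull tab upright on its top centre, 28 (x) x 10 (y) x 40 mm high, 104 mm in all, 130 g, heavy in its foot. Origin at the centre of its underside, z up. Stands on the desk at the start, at the robot's right. Fits a cell with its x along the crate's x, either way round; fully down, the tab stands clear above the crate.
- module3: Plug-in filter module, to be stowed (may be absent): an aluminium can 44 (x) x 38 (y) x 64 mm high with a dark steel pull tab upright on its top centre, 28 (x) x 10 (y) x 40 mm high, 104 mm in all, 130 g, heavy in its foot. Origin at the centre of its underside, z up. Stands on the desk at the start, at the robot's right. Fits a cell with its x along the crate's x, either way round; fully down, the tab stands clear above the crate.
- bottle: Water bottle, 62 mm across, 190 high, left of the crate. Bystander, loose; origin at its underside.
- mic: Desk microphone on a 90 mm round foot, about 145 high, beyond the crate. Bystander, loose; origin at its underside.
- dummy_load: Small stepped metal cylinder (dummy load), 40 mm across, 45 high, left of the crate. Bystander, loose; origin at its underside.
- screw_jar: Small screw jar, 44 mm across, 50 high, beyond the modules. Bystander, loose; origin at its underside.
- mug: White mug, 80 mm across, 90 high, far right. Bystander, loose; origin at its underside.
- key: Morse key on a 90 x 60 mm base, 40 high, near right. Bystander, loose; origin at its underside.
- screwdriver: Screwdriver lying on the desk left of the crate. Bystander, loose; origin at its underside.

How it is judged:
By the outcome, as a careful person would: the job done as asked, in the order asked, and still so for the second after the job is handed in, with the robot touching nothing.
Of spare0, spare1, spare2, spare3, spare4, spare5 only 2 to 2 are there at a start; the rules pass over those that are not, and their reading is None.
Of module0, module1, module2, module3 only 3 to 4 are there at a start; the rules pass over those that are not, and their reading is None.
At some moment in a run one of module0, module1, module2, module3 may be knocked a few centimetres aside while the robot is not near it.
It also fails if it takes over 210 s, if anything falls off the work surface, if the arm or the gripper's body presses on something with over 40 N, if the wrist force passes 120 N, or if a joint passes its speed limit or range.

## Robot

A 7-joint arm with a two-finger parallel gripper is mounted at the origin on the work surface. World frame = base frame: x ahead of the robot, y to its left, z up, the work surface at z = 0. Lengths are in m, angles in rad, forces in N, time in s.
With the tool pointing down it reaches from about 0.425 to 0.925 m from the base axis. Payload 6.8 kg.
Tool frame: the origin (TCP) lies midway between the tips of the shut fingers; the grasp point (between the pads) lies 19 mm behind it; x points along the fingers, y is the direction in which the jaws open and shut, and the axes are right-handed (so a half turn about x gives the same grasp; the last joint's range is limited). The gripper opens to 85 mm and grips with 20 to 120 N. Pads are 22 mm wide; open, the fingers measure 114 mm over their backs; the gripper's body (76 mm by 85 mm) begins 54 mm behind the grasp point. The pads swing forward as they close: fully open they stand 13 mm farther back than shut.
Start: joints at [1.012, 0.477, 0.022, 1.555, -0.011, 1.109, -0.083], TCP at [0.294, -0.608, 0.208] pointing down, gripper open.
Joint ranges: [-2.96, 2.96], [-0.34, 2.1], [-1.41, 1.46], [0.24, 2.44], [-1.37, 4.51], [0.17, 1.92], [-2.96, 2.96]. Speed limits (rad/s): [2.39, 2.39, 3.14, 3.14, 3.14, 3.14, 3.14].

## Interface

Orientations are given as a rotation vector (axis times angle).
In Python, from bench import r gives the robot as it stands.
- The arm moves only by the tool carry_out, never from a script. Its argument "targets" is one flat list of numbers, 7 for each row, row after row: the finger opening in m, from 0 to 0.0854, then the shift along the tool's x, y, z in m, then the turn, a rotation vector about the tool's x, y, z in units of 5 degrees (1.0 is 5 degrees). A call has 1 to 12 rows; each row is the pose to reach, as a shift and turn from the pose measured when the call began, along the tool's axes at that moment; what a row does not reach only later rows make up. A row lasts 1/8 s, in which the tool goes at most 62.5 mm and 10.7 degrees, less where a joint would pass 70% of its speed; a pose out of reach is approached as far as the arm can. A call with a gripper value outside its range is refused whole. The fingers move at their own pace and stop on an object; "squeeze" is the grip in N (left out, the last holds). Time passes only in rows, so rows that repeat a pose let the fingers close. It gives the time, the measured TCP pose, the force and the opening at its end, in the units of the state.
- r.get_obs(): the state, without advancing time (a new reading comes with each control period).
- r.grab_frame(name): name is "scene" or "top" or "wrist"; returns the picture (420x560x3 uint8, blue, green, red); there is no depth.
- r.camera_info(name): a dict with "fx", "fy", "cx", "cy" (pixels), "xyz" and "orientation" of the camera in the world. Camera axes: x right, y up, looking along -z (the intrinsics and any distortion apply to the point x, -y, -z); pixel columns grow to the right and rows downward; lengths in m; the calibration is good to about 2 mm. A picture is of the moment at which its call begins: read the wrist's pose just before it. camera_info takes no time and is no camera call; for the wrist camera it gives the pose at the moment of the call.
- r.hand_in(): hands the job in, once; it reports no verdict.
The state is a dict: "clock": time; "joints": joint angles; "qvel": joint speeds; "tau": joint torques, N m; "tcp_pos": TCP position; "orientation": TCP orientation; "contact_force": force on the tool from outside, world axes, zero at the start; "moment": the same for the moment, N m; "grip_width": finger opening in m.
Only numpy, scipy, OpenCV 4.12 (cv2) and the standard library are available. Lean on these libraries where they do the work, as an engineer would, in place of code of your own. Each camera call takes 0.05 s, during which the arm holds its last target. There are 200 camera calls.

## Working session

There is one attempt and no reset: what is moved stays moved. The work goes in short steps, Python scripts to look and compute and a tool call to move; the robot and the scene stay as the last step left them, time stands still between calls to the robot, and variables do not carry over. Pictures are saved under pics/ and viewed, about 12 in all and at most 16, crops included, and the job is handed in when it is done.

Besides the shell and the picture viewer there is one more tool, called after "Call:" by a JSON object that holds its "api" and its "payload". carry_out: Moves the arm, as the interface text tells. Its arguments: {"type":"object","properties":{"targets":{"type":"array","items":{"type":"number"}},"squeeze":{"type":"number"}},"required":["targets"]}

```bash
ls; mkdir -p pics
python3 - <<'E'
from bench import r
import cv2
o=r.get_obs()
for k,v in o.items(): print(k,v)
for n in("scene","top","wrist"):
    print(n,r.camera_info(n)); cv2.imwrite(f"pics/{n}0.png",r.grab_frame(n))
E
```

```text
pics
clock 0.0
joints [ 1.01190553  0.47781115  0.02236823  1.55646308 -0.01148629  1.10931062
 -0.08311258]
qvel [ 0.0001094   0.00108112 -0.00043818 -0.00055505 -0.00032073  0.00124486
  0.0003531 ]
tau [ 7.23485828e-04 -5.96452045e+01  1.60844665e+00 -2.81197751e+01
  1.24697608e-02  9.49470385e-03 -1.69559803e-05]
tcp_pos [ 0.29376404 -0.60700714  0.20731401]
orientation [ 1.9713768   0.45393585 -1.97254072]
contact_force [ 0.0136225  -0.30080281  0.79247775]
moment [-0.03855754  0.02286214  0.0543983 ]
grip_width 0.08544579325243727
scene {'fx': 529.5241866849734, 'fy': 529.5241866849734, 'cx': 268.4948688393656, 'cy': 216.20251629077478, 'xyz': array([1.28794006, 0.5459818 , 1.19834296]), 'orientation': array([0.3581524 , 0.74571517, 2.1563131 ])}
top {'fx': 468.55907055984005, 'fy': 468.55907055984005, 'cx': 282.6835523352812, 'cy': 201.21131959110525, 'xyz': array([2.98700178e-01, 3.02764653e-04, 1.45667921e+00]), 'orientation': array([ 0.15549286, -0.16693525, -1.61558079])}
wrist {'fx': 346.68380876661956, 'fy': 346.68380876661956, 'cx': 281.32586267538284, 'cy': 210.63750534328167, 'xyz': array([ 0.35388718, -0.57766059,  0.37266322]), 'orientation': array([-0.23816659,  0.15277668, -1.112575  ])}
```

View pics/top0.png

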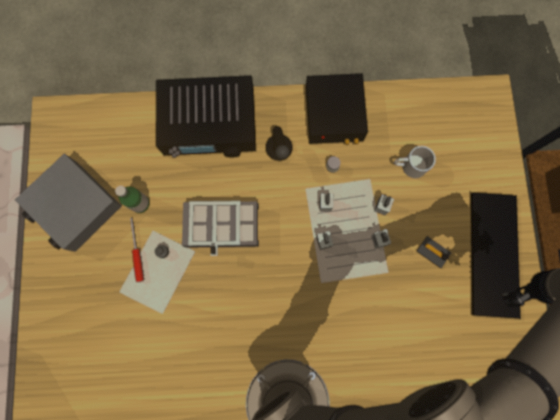

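View pics/scene0.png

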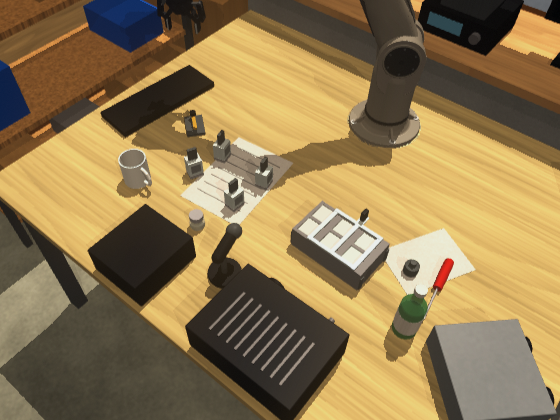

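The top view shows the crate around (220,222), its grip near (213,249), and four modules near (326,200), (385,203), (323,239) and (381,238). I'll zoom in to get corner pixels.

```bash
cat > h.py <<'E'
from bench import r
import numpy as np, cv2
from scipy.spatial.transform import Rotation as R
def ray(ci,u,v):
    d=np.array([(u-ci['cx'])/ci['fx'],-(v-ci['cy'])/ci['fy'],-1.])
    return np.array(ci['xyz']),R.from_rotvec(ci['orientation']).apply(d)
def on(ci,u,v,z):
    o,d=ray(ci,u,v); return o+d*(z-o[2])/d[2]
def proj(ci,p):
    q=R.from_rotvec(ci['orientation']).inv().apply(np.atleast_2d(p)-ci['xyz'])
    return np.c_[ci['cx']-ci['fx']*q[:,0]/q[:,2],ci['cy']+ci['fy']*q[:,1]/q[:,2]]
def st():
    o=r.get_obs(); M=R.from_rotvec(o['orientation']).as_matrix()
    print('t',round(o['clock'],2),'tcp',np.round(o['tcp_pos'],4),'F',np.round(o['contact_force'],1),'w',round(o['grip_width'],4)); print('axes x,y,z cols\n',np.round(M,3)); return o,M
def tool(p,yawaxis=None):
    """shift in tool axes to bring TCP to world p; turn (5deg units) to point down with tool y along world dir yawaxis"""
    o=r.get_obs(); A=R.from_rotvec(o['orientation'])
    s=A.inv().apply(np.array(p)-o['tcp_pos'])
    t=None
    if yawaxis is not None:
        best=None
        for sg in(1,-1):
            y=sg*np.array([*yawaxis,0.]);y/=np.linalg.norm(y);x=np.array([0,0,-1.])
            B=R.from_matrix(np.c_[x,y,np.cross(x,y)])
            q=(A.inv()*B).as_rotvec(degrees=True)/5
            if best is None or np.linalg.norm(q)<np.linalg.norm(best): best=q
        t=best
    print('shift mm',np.round(s*1000,1),'turn',None if t is None else np.round(t,2))
E
python3 - <<'E'
from h import *
st()
ci=r.camera_info('top')
im=cv2.imread('pics/top0.png')
for p in [(326,200),(385,203),(323,239),(381,238)]: print(on(ci,*p,.08))
print(on(ci,220,222,.072),on(ci,213,249,.1), on(ci,288,400,0))
c=cv2.resize(im[185:265,175:265],None,fx=8,fy=8,interpolation=cv2.INTER_CUBIC)[:600]
cv2.imwrite('pics/c1.png',c)
cv2.imwrite('pics/c2.png',cv2.resize(im[180:265,300:410],None,fx=7,fy=7,interpolation=cv2.INTER_CUBIC))
E
```

```text
t 0.15 tcp [ 0.2939 -0.6072  0.2076] F [ 0.1  0.2 -0. ] w 0.0857
axes x,y,z cols
 [[-0.001  0.436 -0.9  ]
 [ 0.001 -0.9   -0.436]
 [-1.    -0.001  0.   ]]
[ 0.58010483 -0.14712773  0.08      ]
[ 0.56195558 -0.32325192  0.08      ]
[ 0.46320627 -0.13006741  0.08      ]
[ 0.45744693 -0.30139022  0.08      ]
[0.53076884 0.17324992 0.072     ] [0.44801203 0.19188897 0.1       ] [ 0.00703288 -0.00325217  0.        ]
```

View pics/c1.png

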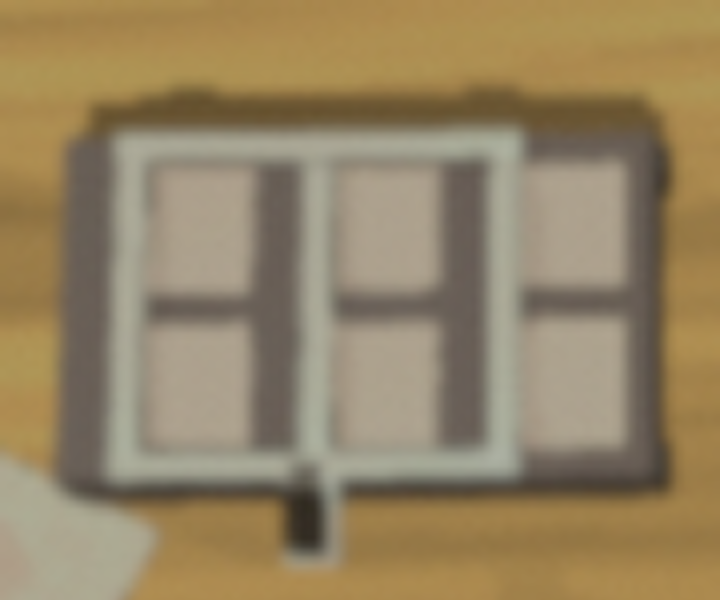

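View pics/c2.png

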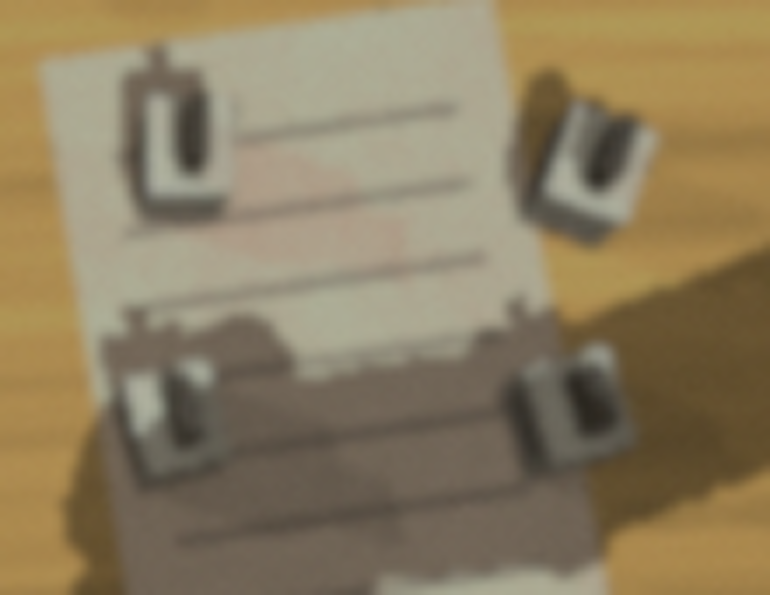

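Run:
```python
from h import *
tool([.48,-.22,.30],(0,-1)); tool([.46,.17,.30],(0,-1))
ci=r.camera_info('top')
f=lambda u,v,z:print((u,v),on(ci,175+u/8-.44,185+v/8-.44,z).round(4))
f(627,225,.07);f(627,380,.07);f(600,302,.07);f(400,305,.07);f(200,309,.07);f(305,522,.11)
```

```text
shift mm [ -92.1 -267.5 -336.2] turn [5.17 0.   0.02]
shift mm [ -91.6 -627.3 -488.1] turn [5.17 0.   0.02]
(627, 225) [0.5544 0.074  0.07  ]
(627, 380) [0.4958 0.0762 0.07  ]
(600, 302) [0.5257 0.0852 0.07  ]
(400, 305) [0.5283 0.1599 0.07  ]
(200, 309) [0.5306 0.2346 0.07  ]
(305, 522) [0.4446 0.1914 0.11  ]
```

Call:
{"api": "carry_out", "payload": {"targets": [0.085,-60,0,0,0,0,0]}}

```text
clock: 0.28
tcp_pos: [0.2925, -0.6044, 0.2654]
orientation: [1.972, 0.467, -1.98]
contact_force: [1.3, -0.8, 0.7]
grip_width: 0.0851
```

Run:
```python
from h import *
st()
```

```text
t 0.28 tcp [ 0.2925 -0.6044  0.2654] F [ 1.3 -0.8  0.7] w 0.0851
axes x,y,z cols
 [[-0.007  0.436 -0.9  ]
 [ 0.012 -0.9   -0.436]
 [-1.    -0.014  0.001]]
```

Call:
{"api": "carry_out", "payload": {"targets": [0.085,-0.01,-0.07,-0.085,1.5,0,0,0.085,-0.02,-0.13,-0.17,3,0,0,0.085,-0.03,-0.2,-0.25,4.5,0,0,0.085,-0.035,-0.265,-0.335,5.2,0,0,0.085,-0.035,-0.265,-0.335,5.2,0,0,0.085,-0.035,-0.265,-0.335,5.2,0,0,0.085,-0.035,-0.265,-0.335,5.2,0,0,0.085,-0.035,-0.265,-0.335,5.2,0,0,0.085,-0.035,-0.265,-0.335,5.2,0,0,0.085,-0.035,-0.265,-0.335,5.2,0,0]}}

```text
clock: 1.52
tcp_pos: [0.4778, -0.2219, 0.3034]
orientation: [-2.205, -0.007, 2.221]
contact_force: [0.5, 0.3, 0.7]
grip_width: 0.0852
```

Run:
```python
from h import *
import pickle
st()
ci=r.camera_info('wrist'); im=r.grab_frame('wrist'); cv2.imwrite('pics/w1.png',im); pickle.dump(ci,open('w1.pkl','wb')); print(ci)
tool([.46,.17,.30],(0,-1))
```

```text
t 1.52 tcp [ 0.4778 -0.2219  0.3034] F [0.5 0.3 0.7] w 0.0852
axes x,y,z cols
 [[-0.008 -0.006 -1.   ]
 [ 0.012 -1.     0.005]
 [-1.    -0.012  0.008]]
{'fx': 346.68380876661956, 'fy': 346.68380876661956, 'cx': 281.32586267538284, 'cy': 210.63750534328167, 'xyz': array([ 0.54573841, -0.22381074,  0.46808918]), 'orientation': array([-0.20655962,  0.22780812, -1.56350402])}
shift mm [   8.1 -391.6   20. ] turn [-0.06  0.09  0.13]
```

View pics/w1.png

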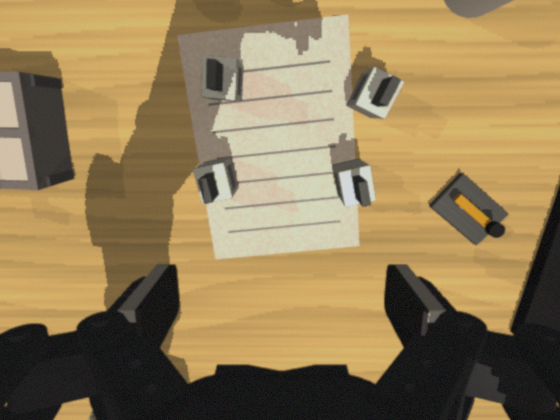

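The wrist view shows four modules, with tabs near (214,74), (382,92), (209,186) and (360,187). Moving over the crate.

Call:
{"api": "carry_out", "payload": {"targets": [0.06,0.01,-0.06,0,0,0.05,0.1,0.06,0.01,-0.12,0.01,0,0.05,0.1,0.06,0.01,-0.18,0.01,0,0.05,0.1,0.06,0.01,-0.24,0.02,0,0.05,0.1,0.06,0.01,-0.3,0.02,0,0.05,0.1,0.06,0.01,-0.36,0.02,0,0.05,0.1,0.06,0.01,-0.39,0.02,0,0.05,0.1,0.06,0.01,-0.39,0.02,0,0.05,0.1,0.06,0.01,-0.39,0.02,0,0.05,0.1,0.06,0.01,-0.39,0.02,0,0.05,0.1,0.06,0.01,-0.39,0.02,0,0.05,0.1,0.06,0.01,-0.39,0.02,0,0.05,0.1]}}

```text
clock: 3.08
tcp_pos: [0.4601, 0.1679, 0.2981]
orientation: [-2.213, 0.004, 2.22]
contact_force: [0.2, 0.1, 0.0]
grip_width: 0.0602
```

Run:
```python
from h import *
import pickle
st()
ci=r.camera_info('wrist'); im=r.grab_frame('wrist'); cv2.imwrite('pics/w2.png',im); pickle.dump(ci,open('w2.pkl','wb'))
```

```text
t 3.08 tcp [0.4601 0.1679 0.2981] F [0.2 0.1 0. ] w 0.0602
axes x,y,z cols
 [[-0.003 -0.006 -1.   ]
 [ 0.003 -1.     0.006]
 [-1.    -0.003  0.003]]
```

View pics/w2.png

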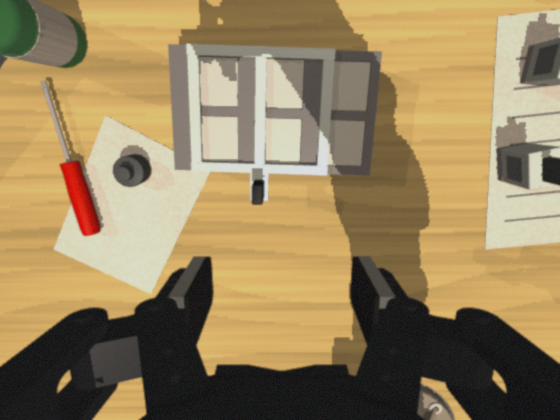

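Run:
```python
import cv2
im=cv2.imread('pics/w2.png')
cv2.imwrite('pics/c3.png',cv2.resize(im[38:213,160:390],None,fx=3.4,fy=3.4,interpolation=cv2.INTER_CUBIC)[:600])
```

```text
(no output)
```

View pics/c3.png

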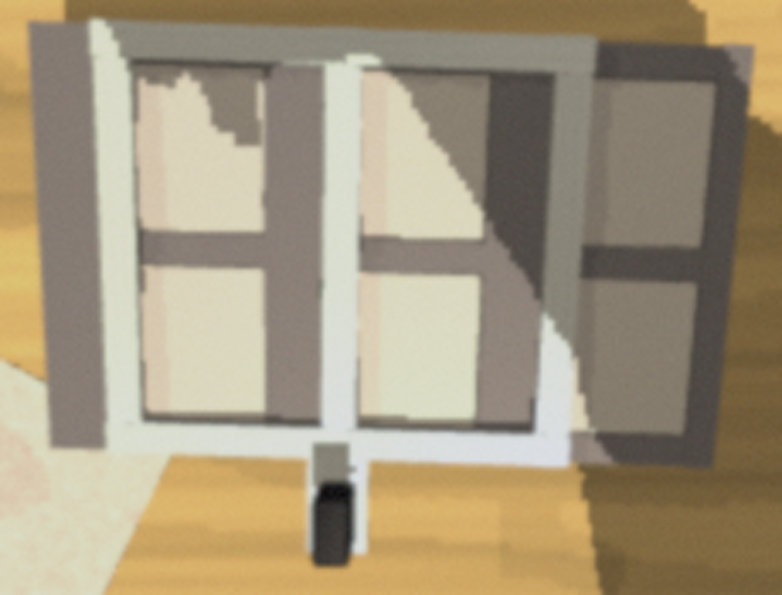

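Run:
```python
from h import *
import pickle
ci=pickle.load(open('w2.pkl','rb'))
f=lambda u,v,z:on(ci,160+u/3.4-.35,38+v/3.4-.35,z)
C=np.array([f(30,22,.072),f(752,46,.072),f(713,466,.072),f(50,447,.072)])[:,:2]
print(C.round(4)); print('sizes',np.linalg.norm(C-np.roll(C,-1,0),axis=1))
L=np.array([[65,111],[65,-111],[-65,-111],[-65,111]])/1000
# rigid fit
a=C-C.mean(0); th=np.arctan2((L[:,0]*a[:,1]-L[:,1]*a[:,0]).sum(),(L*a).sum())
Rm=np.array([[np.cos(th),-np.sin(th)],[np.sin(th),np.cos(th)]]); c=C.mean(0)
print('centre',c,'yaw deg',np.degrees(th),'res mm',((L@Rm.T+c-C)*1000).round(1))
# check with mouth corners z .07
M=np.array([f(715,82,.072),f(696,433,.072),f(264,266,.072),f(266,418,.072),f(480,275,.072),f(477,425,.072)])[:,:2]
print('crate coords',((M-c)@Rm*1000).round(1),'expect (55,-101)(-55,-101)(-5,39)(-55,39)(-5,-31)(-55,-31)')
g=f(333,529,.110)[:2]; print('grip',g,(g-c)@Rm*1000)
```

```text
[[0.5976 0.2852]
 [0.5893 0.0653]
 [0.46   0.0692]
 [0.4677 0.2907]]
sizes [0.22002351 0.1293036  0.2216166  0.12997041]
centre [0.52864379 0.17761408] yaw deg -2.071319900505383 res mm [[ 0.1  1. ]
 [ 0.3 -1. ]
 [-0.4 -0.2]
 [-0.   0.2]]
crate coords [[  54.2  -99.8]
 [ -53.8 -104.1]
 [  -4.5   39.1]
 [ -53.1   38.7]
 [  -5.3  -30.1]
 [ -53.3  -31.3]] expect (55,-101)(-55,-101)(-5,39)(-55,39)(-5,-31)(-55,-31)
grip [0.44771588 0.19403254] [-81.46845421  13.48271779]
```

```bash
cat >> h.py <<'E'
th=np.radians(-2.07); CR=np.array([[np.cos(th),-np.sin(th)],[np.sin(th),np.cos(th)]]); CC=np.array([.5286,.1776]); CY=CR[:,1]
def crate(x,y,z): return np.array([*(CC+CR@(np.array([x,y])/1000)),z/1000])
def where():
    o,M=st(); p=o['tcp_pos']; print('crate mm',((p[:2]-CC)@CR*1000).round(1),round(p[2]*1000,1))
E
python3 - <<'E'
from h import *
tool([.4477,.1940,.15],CY);tool([.4477,.1940,.088],CY)
E
```

```text
shift mm [148.3 -25.5  12.1] turn [0.34 0.03 0.03]
shift mm [210.2 -25.3  11.9] turn [0.34 0.03 0.03]
```

Call:
{"api": "carry_out", "payload": {"targets": [0.04,0.06,-0.0255,0.012,0.34,0,0,0.04,0.12,-0.0255,0.012,0.34,0,0,0.04,0.16,-0.0255,0.012,0.34,0,0,0.04,0.185,-0.0255,0.012,0.34,0,0,0.04,0.205,-0.0255,0.012,0.34,0,0,0.04,0.21,-0.0255,0.012,0.34,0,0,0.04,0.21,-0.0255,0.012,0.34,0,0,0.04,0.21,-0.0255,0.012,0.34,0,0], "squeeze": 25}}

```text
clock: 4.12
tcp_pos: [0.4483, 0.1945, 0.0892]
orientation: [-2.2, 0.036, 2.203]
contact_force: [0.6, 0.3, -0.2]
grip_width: 0.0399
```

Call:
{"api": "carry_out", "payload": {"targets": [0.0,0,0,0,0,0,0,0.0,0,0,0,0,0,0,0.0,0,0,0,0,0,0,0.0,0,0,0,0,0,0,0.0,0,0,0,0,0,0,0.0,0,0,0,0,0,0], "squeeze": 25}}

```text
clock: 4.88
tcp_pos: [0.4482, 0.1945, 0.0891]
orientation: [-2.2, 0.036, 2.203]
contact_force: [0.7, -0.3, -0.0]
grip_width: 0.0
```

Run:
```python
from h import *
where()
```

```text
t 4.88 tcp [0.4482 0.1945 0.0891] F [ 0.7 -0.3 -0. ] w 0.0
axes x,y,z cols
 [[-0.002 -0.036 -0.999]
 [ 0.003 -0.999  0.036]
 [-1.    -0.003  0.002]]
crate mm [-80.9  14. ] 89.1
```

Run:
```python
from h import *
cw=r.camera_info('wrist');w=r.grab_frame('wrist'); s=r.grab_frame('scene')
a=cv2.resize(s[180:270,310:420],None,fx=5,fy=5,interpolation=cv2.INTER_CUBIC)
cv2.imwrite('pics/c4.png',np.hstack([cv2.resize(w[120:420,200:400],(300,450)),a[:450,:500]]))
```

```text
(no output)
```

View pics/c4.png

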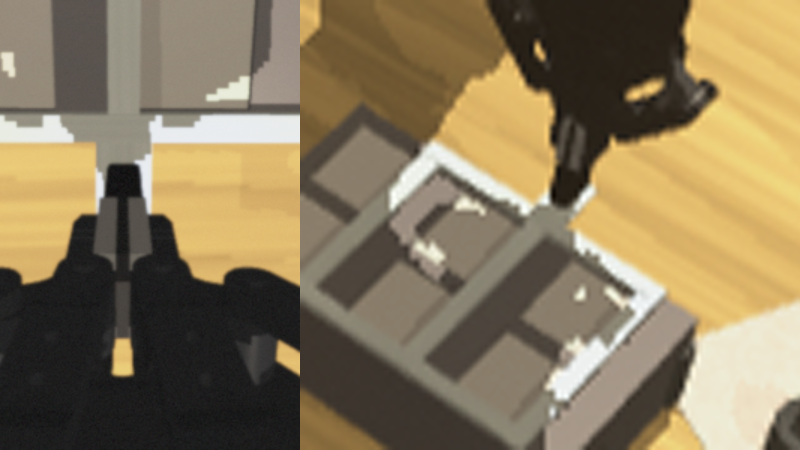

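Call:
{"api": "carry_out", "payload": {"targets": [0.0,0.001,-0.001,0.002,0,0,0,0.0,0.002,-0.001,0.002,0,0,0,0.0,0.003,-0.001,0.002,0,0,0,0.0,0.003,-0.001,0.002,0,0,0]}}

```text
clock: 5.48
tcp_pos: [0.446, 0.1964, 0.0875]
orientation: [-2.2, 0.035, 2.203]
contact_force: [-5.7, -2.0, 16.7]
grip_width: 0.0
```

Run:
```python
from h import *
where()
im=cv2.imread('pics/scene0.png')
cv2.imwrite('pics/c5.png',cv2.resize(im[190:270,320:400],None,fx=7,fy=7,interpolation=cv2.INTER_CUBIC))
```

```text
t 5.47 tcp [0.446  0.1964 0.0875] F [-5.7 -2.  16.7] w 0.0
axes x,y,z cols
 [[-0.001 -0.035 -0.999]
 [ 0.004 -0.999  0.035]
 [-1.    -0.004  0.001]]
crate mm [-83.2  15.8] 87.5
```

View pics/c5.png

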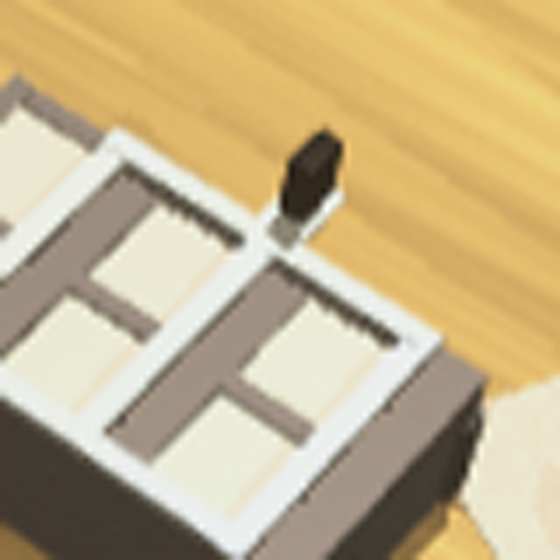

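Run:
```python
from h import *
import pickle
ci=r.camera_info('scene')
P=lambda u,v,z:((on(ci,320+u/7-.43,190+v/7-.43,z)[:2]-CC)@CR*1000).round(1)
for z in(.078,.0885,.1,.11): print(z,'scene top',P(320,150,z),'foot',P(290,222,z))
# check cal: crate corner near (485,382) top: expect (-65,111,.072)
print(P(485,382,.072))
ct=r.camera_info('top'); cw=pickle.load(open('w2.pkl','rb'))
for z in(.0885,.1,.11): print(z,((on(ct,212.7,249.8,z)[:2]-CC)@CR*1000).round(1),((on(cw,160+333/3.4-.35,38+529/3.4-.35,z)[:2]-CC)@CR*1000).round(1))
print(proj(ci,[crate(-84,y,z) for y in(14,) for z in(60,88,110)]))
```

```text
0.078 scene top [-1.08e+02  1.00e-01] foot [-71.2  11.8]
0.0885 scene top [-100.     3.8] foot [-63.5  15.4]
0.1 scene top [-91.2   7.9] foot [-55.2  19.4]
0.11 scene top [-83.6  11.4] foot [-47.9  22.8]
[-61.8 107.7]
0.0885 [-82.2  13.9] [-86.3  15. ]
0.1 [-83.4  12.2] [-83.7  14.2]
0.11 [-84.4  10.7] [-81.4  13.5]
[[363.45272569 222.96206757]
 [364.96650824 216.57682206]
 [366.18933892 211.41883285]]
```

Call:
{"api": "carry_out", "payload": {"targets": [0.0,-0.002,0.001,-0.001,0,0,0,0.0,-0.003,-0.002,-0.001,0,0,0,0.0,-0.003,-0.006,-0.001,0,0,0,0.0,-0.003,-0.008,-0.001,0,0,0,0.0,-0.003,-0.008,-0.001,0,0,0]}}

```text
clock: 6.1
tcp_pos: [0.4472, 0.2046, 0.0903]
orientation: [-2.2, 0.034, 2.204]
contact_force: [0.5, -0.6, -0.2]
grip_width: 0.0003
```

Run:
```python
from h import *
where()
w=r.grab_frame('wrist'); cv2.imwrite('pics/c6.png',cv2.resize(w[60:420,130:430],(500,600)))
```

```text
t 6.1 tcp [0.4472 0.2046 0.0903] F [ 0.5 -0.6 -0.2] w 0.0003
axes x,y,z cols
 [[-0.002 -0.035 -0.999]
 [ 0.004 -0.999  0.035]
 [-1.    -0.004  0.002]]
crate mm [-82.4  24.1] 90.3
```

View pics/c6.png

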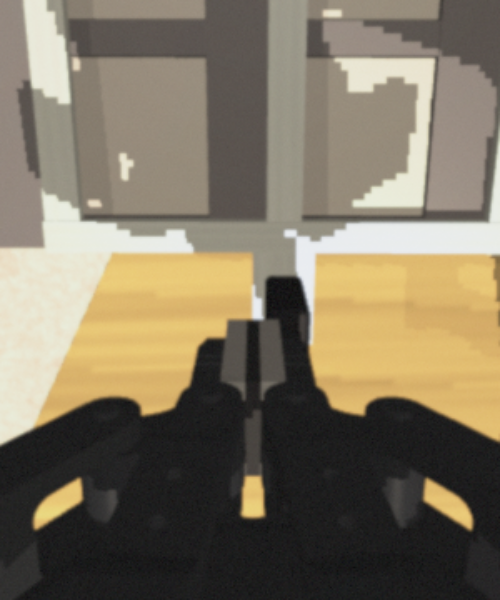

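Call:
{"api": "carry_out", "payload": {"targets": [0.04,-0.01,0.004,0.001,0,0,0,0.04,-0.01,0.01,0.001,0,0,0,0.04,-0.01,0.0105,0.001,0,0,0,0.04,-0.01,0.0105,0.001,0,0,0,0.04,0.003,0.0105,0.001,0,0,0,0.04,0.012,0.0105,0.001,0,0,0,0.04,0.0145,0.0105,0.001,0,0,0,0.04,0.0145,0.0105,0.001,0,0,0,0.0,0.0145,0.0105,0.001,0,0,0,0.0,0.0145,0.0105,0.001,0,0,0,0.0,0.0145,0.0105,0.001,0,0,0,0.0,0.0145,0.0105,0.001,0,0,0], "squeeze": 25}}

```text
clock: 7.65
tcp_pos: [0.446, 0.1942, 0.0761]
orientation: [-2.201, 0.034, 2.203]
contact_force: [-0.3, -0.1, 3.7]
grip_width: 0.0112
```

Run:
```python
from h import *
where()
```

```text
t 7.65 tcp [0.446  0.1942 0.0761] F [-0.3 -0.1  3.7] w 0.0112
axes x,y,z cols
 [[-0.001 -0.035 -0.999]
 [ 0.004 -0.999  0.035]
 [-1.    -0.004  0.001]]
crate mm [-83.2  13.6] 76.1
```

Call:
{"api": "carry_out", "payload": {"targets": [0.0,0,-0.003,0,0,0,0,0.0,0,-0.007,0,0,0,0,0.0,0,-0.011,0,0,0,0,0.0,0,-0.015,0,0,0,0,0.0,0,-0.018,0,0,0,0,0.0,0,-0.02,0,0,0,0,0.0,0,-0.0215,0,0,0,0,0.0,0,-0.022,0,0,0,0,0.0,0,-0.022,0,0,0,0], "squeeze": 40}}

```text
clock: 8.78
tcp_pos: [0.4466, 0.2131, 0.0761]
orientation: [-2.201, 0.042, 2.206]
contact_force: [-1.0, -9.9, 10.2]
grip_width: 0.0104
```

Run:
```python
from h import *
where()
```

```text
t 8.78 tcp [0.4466 0.2131 0.0761] F [-1.  -9.9 10.2] w 0.0104
axes x,y,z cols
 [[-0.002 -0.037 -0.999]
 [-0.001 -0.999  0.037]
 [-1.     0.001  0.002]]
crate mm [-83.2  32.5] 76.1
```

Call:
{"api": "carry_out", "payload": {"targets": [0.0,-0.001,-0.003,0,0,0,0,0.0,-0.001,-0.005,0,0,0,0,0.0,-0.001,-0.005,0,0,0,0,0.0,-0.001,-0.005,0,0,0,0]}}

```text
clock: 9.28
tcp_pos: [0.4465, 0.213, 0.0762]
orientation: [-2.2, 0.053, 2.21]
contact_force: [1.9, -13.3, 3.9]
grip_width: 0.0107
```

Run:
```python
from h import *
where()
```

```text
t 9.28 tcp [0.4465 0.213  0.0762] F [  1.9 -13.3   3.9] w 0.0107
axes x,y,z cols
 [[-0.005 -0.04  -0.999]
 [-0.008 -0.999  0.04 ]
 [-1.     0.008  0.004]]
crate mm [-83.3  32.4] 76.2
```

Call:
{"api": "carry_out", "payload": {"targets": [0.0,0,0.003,0,0,0,0,0.0,0,0.003,0,0,0,0,0.035,0,0.003,0,0,0,0,0.035,0,0.003,0,0,0,0,0.035,0,0.003,0,0,0,0,0.035,-0.04,0.003,0,0,0,0,0.035,-0.08,0.003,0,0,0,0,0.0,-0.12,0.003,0,0,0,0,0.0,-0.15,0.003,0,0,0,0,0.0,-0.15,0.003,0,0,0,0,0.0,-0.15,0.003,0,0,0,0]}}

```text
clock: 10.65
tcp_pos: [0.4467, 0.2109, 0.2255]
orientation: [-2.2, 0.053, 2.211]
contact_force: [-0.8, -0.3, -1.0]
grip_width: -0.0003
```

Run:
```python
from h import *
import pickle
where()
ci=r.camera_info('wrist'); im=r.grab_frame('wrist'); pickle.dump(ci,open('w3.pkl','wb')); cv2.imwrite('pics/w3.png',im)
cs=[(-30,-77),(-30,-7),(-30,63),(30,-77),(30,-7),(30,63)]
d=im.copy()
for x,y in cs:
    for a,b in((-25,-24),(25,-24),(25,24),(-25,24)):
        u,v=proj(ci,crate(x+a,y+b,71))[0]; cv2.circle(d,(int(round(u)),int(round(v))),1,(0,0,255),-1)
cv2.imwrite('pics/w3c.png',cv2.resize(d[0:270,130:500],None,fx=2.1,fy=2.1,interpolation=cv2.INTER_CUBIC))
tool(crate(-30,-72,90),CY)
```

```text
t 10.65 tcp [0.4467 0.2109 0.2255] F [-0.8 -0.3 -1. ] w -0.0003
axes x,y,z cols
 [[-0.006 -0.04  -0.999]
 [-0.008 -0.999  0.04 ]
 [-1.     0.009  0.005]]
crate mm [-83.   30.3] 225.5
shift mm [135.7 100.7 -54.5] turn [-0.04  0.07 -0.1 ]
```

View pics/w3c.png

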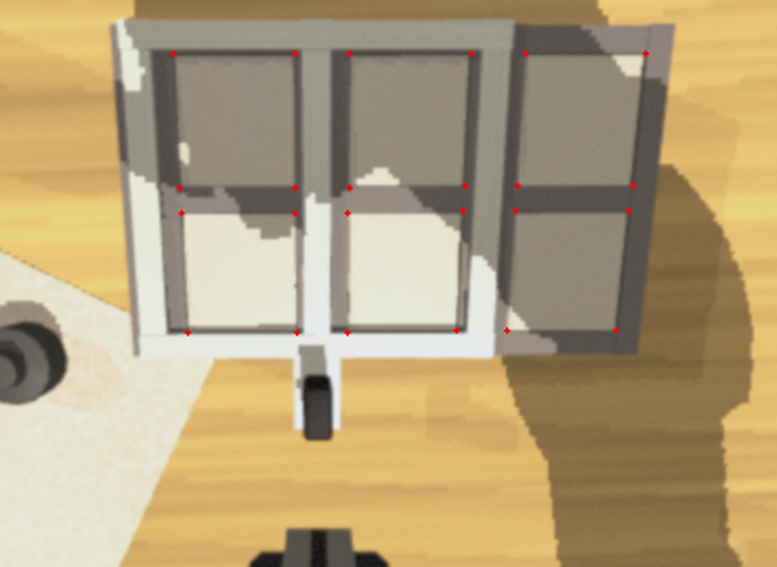

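Call:
{"api": "carry_out", "payload": {"targets": [0.0,0.03,0.05,-0.03,0,0,-0.1,0.0,0.08,0.098,-0.0545,0,0.07,-0.1,0.0,0.12,0.098,-0.0545,0,0.07,-0.1,0.0,0.14,0.098,-0.0545,0,0.07,-0.1,0.0,0.15,0.098,-0.0545,0,0.07,-0.1,0.0,0.1535,0.098,-0.0545,0,0.07,-0.1,0.0,0.1565,0.098,-0.0545,0,0.07,-0.1,0.0,0.1585,0.098,-0.0545,0,0.07,-0.1,0.0,0.1595,0.098,-0.0545,0,0.07,-0.1,0.0,0.1595,0.098,-0.0545,0,0.07,-0.1]}}

```text
clock: 11.95
tcp_pos: [0.4961, 0.1093, 0.0664]
orientation: [-2.202, 0.044, 2.201]
contact_force: [0.8, -0.7, -0.6]
grip_width: -0.0003
```

Run:
```python
from h import *
where()
```

```text
t 11.95 tcp [0.4961 0.1093 0.0664] F [ 0.8 -0.7 -0.6] w -0.0003
axes x,y,z cols
 [[ 0.    -0.04  -0.999]
 [-0.    -0.999  0.04 ]
 [-1.     0.    -0.   ]]
crate mm [-30.  -69.5] 66.4
```

Call:
{"api": "carry_out", "payload": {"targets": [0.0,0.001,0,0,0,0,0,0.0,0.002,0,0,0,0,0,0.0,0.002,0,0,0,0,0]}}

```text
clock: 12.32
tcp_pos: [0.4961, 0.1093, 0.0643]
orientation: [-2.202, 0.044, 2.201]
contact_force: [0.6, 0.6, -0.0]
grip_width: 0.0002
```

Call:
{"api": "carry_out", "payload": {"targets": [0.0,0.001,0,0,0,0,0,0.0,0.0015,0,0,0,0,0,0.0,0.0015,0,0,0,0,0]}}

```text
clock: 12.7
tcp_pos: [0.496, 0.1092, 0.0627]
orientation: [-2.202, 0.044, 2.201]
contact_force: [0.9, 0.6, -0.2]
grip_width: 0.0002
```

Call:
{"api": "carry_out", "payload": {"targets": [0.0,0.001,0,0,0,0,0,0.0,0.002,0,0,0,0,0,0.0,0.002,0,0,0,0,0]}}

```text
clock: 13.08
tcp_pos: [0.4959, 0.1092, 0.0606]
orientation: [-2.202, 0.044, 2.202]
contact_force: [0.6, -0.2, 0.4]
grip_width: 0.0001
```

Call:
{"api": "carry_out", "payload": {"targets": [0.0,0.001,0,0,0,0,0,0.0,0.002,0,0,0,0,0,0.0,0.002,0,0,0,0,0]}}

```text
clock: 13.45
tcp_pos: [0.4958, 0.1092, 0.0585]
orientation: [-2.201, 0.044, 2.202]
contact_force: [-0.5, 0.0, 1.4]
grip_width: 0.0
```

Call:
{"api": "carry_out", "payload": {"targets": [0.0,0.001,0,0,0,0,0,0.0,0.002,0,0,0,0,0,0.0,0.002,0,0,0,0,0]}}

```text
clock: 13.82
tcp_pos: [0.4958, 0.1092, 0.0564]
orientation: [-2.201, 0.044, 2.202]
contact_force: [-0.5, 0.6, 0.2]
grip_width: 0.0002
```

Call:
{"api": "carry_out", "payload": {"targets": [0.0,0.001,0,0,0,0,0,0.0,0.002,0,0,0,0,0,0.0,0.002,0,0,0,0,0]}}

```text
clock: 14.2
tcp_pos: [0.4957, 0.1091, 0.0543]
orientation: [-2.201, 0.044, 2.202]
contact_force: [-0.1, -0.2, 0.5]
grip_width: 0.0001
```

Call:
{"api": "carry_out", "payload": {"targets": [0.0,-0.035,0,0,0,0,0,0.0,-0.035,-0.035,0,0,0,0,0.0,-0.035,-0.07,0,0,0,0,0.0,-0.025,-0.07,0,0,0,0,0.0,-0.018,-0.07,0,0,0,0,0.0,-0.014,-0.07,0,0,0,0,0.0,-0.012,-0.07,0,0,0,0,0.0,-0.011,-0.07,0,0,0,0,0.0,-0.011,-0.07,0,0,0,0]}}

```text
clock: 15.32
tcp_pos: [0.4986, 0.1789, 0.0654]
orientation: [-2.201, 0.045, 2.202]
contact_force: [0.5, 0.0, 0.3]
grip_width: -0.0001
```

Call:
{"api": "carry_out", "payload": {"targets": [0.0,0.001,0,0,0,0,0,0.0,0.002,0,0,0,0,0,0.0,0.002,0,0,0,0,0]}}

```text
clock: 15.7
tcp_pos: [0.4986, 0.179, 0.0633]
orientation: [-2.201, 0.044, 2.202]
contact_force: [0.1, -0.1, -0.5]
grip_width: 0.0005
```

Call:
{"api": "carry_out", "payload": {"targets": [0.0,0.001,0,0,0,0,0,0.0,0.002,0,0,0,0,0,0.0,0.002,0,0,0,0,0]}}

```text
clock: 16.08
tcp_pos: [0.4985, 0.1789, 0.0612]
orientation: [-2.201, 0.045, 2.202]
contact_force: [1.2, -0.7, 0.4]
grip_width: 0.0003
```

Call:
{"api": "carry_out", "payload": {"targets": [0.0,0.001,0,0,0,0,0,0.0,0.002,0,0,0,0,0,0.0,0.002,0,0,0,0,0]}}

```text
clock: 16.45
tcp_pos: [0.4984, 0.1789, 0.0591]
orientation: [-2.201, 0.045, 2.203]
contact_force: [0.2, 0.5, -0.4]
grip_width: 0.0002
```

Call:
{"api": "carry_out", "payload": {"targets": [0.0,0.001,0,0,0,0,0,0.0,0.002,0,0,0,0,0,0.0,0.002,0,0,0,0,0]}}

```text
clock: 16.82
tcp_pos: [0.4983, 0.1788, 0.057]
orientation: [-2.2, 0.045, 2.203]
contact_force: [0.2, -0.4, -0.7]
grip_width: -0.0001
```

Call:
{"api": "carry_out", "payload": {"targets": [0.0,0.001,0,0,0,0,0,0.0,0.002,0,0,0,0,0,0.0,0.002,0,0,0,0,0]}}

```text
clock: 17.2
tcp_pos: [0.4982, 0.1788, 0.0549]
orientation: [-2.2, 0.045, 2.203]
contact_force: [0.1, -0.0, 0.1]
grip_width: 0.0005
```

Call:
{"api": "carry_out", "payload": {"targets": [0.0,-0.035,0,0,0,0,0,0.0,-0.035,-0.035,0,0,0,0,0.0,-0.035,-0.07,0,0,0,0,0.0,-0.025,-0.07,0,0,0,0,0.0,-0.018,-0.07,0,0,0,0,0.0,-0.014,-0.07,0,0,0,0,0.0,-0.012,-0.07,0,0,0,0,0.0,-0.0105,-0.07,0,0,0,0,0.0,-0.0105,-0.07,0,0,0,0]}}

```text
clock: 18.32
tcp_pos: [0.5011, 0.2486, 0.0654]
orientation: [-2.2, 0.045, 2.203]
contact_force: [0.5, -0.6, -0.1]
grip_width: 0.0001
```

Call:
{"api": "carry_out", "payload": {"targets": [0.0,0.001,0,0,0,0,0,0.0,0.0015,0,0,0,0,0,0.0,0.0015,0,0,0,0,0]}}

```text
clock: 18.7
tcp_pos: [0.5012, 0.2486, 0.0639]
orientation: [-2.2, 0.045, 2.203]
contact_force: [-0.2, -0.7, -0.7]
grip_width: -0.0001
```

Call:
{"api": "carry_out", "payload": {"targets": [0.0,0.001,0,0,0,0,0,0.0,0.002,0,0,0,0,0,0.0,0.002,0,0,0,0,0]}}

```text
clock: 19.08
tcp_pos: [0.5011, 0.2486, 0.0618]
orientation: [-2.2, 0.045, 2.203]
contact_force: [0.2, 0.4, -1.0]
grip_width: -0.0003
```

Call:
{"api": "carry_out", "payload": {"targets": [0.0,0.001,0,0,0,0,0,0.0,0.002,0,0,0,0,0,0.0,0.002,0,0,0,0,0]}}

```text
clock: 19.45
tcp_pos: [0.501, 0.2485, 0.0597]
orientation: [-2.2, 0.045, 2.203]
contact_force: [0.3, -0.4, 0.0]
grip_width: 0.0002
```

Call:
{"api": "carry_out", "payload": {"targets": [0.0,0.001,0,0,0,0,0,0.0,0.002,0,0,0,0,0,0.0,0.002,0,0,0,0,0]}}

```text
clock: 19.82
tcp_pos: [0.5009, 0.2485, 0.0576]
orientation: [-2.2, 0.045, 2.204]
contact_force: [-1.2, 0.2, 0.0]
grip_width: 0.0001
```

Call:
{"api": "carry_out", "payload": {"targets": [0.0,0.001,0,0,0,0,0,0.0,0.002,0,0,0,0,0,0.0,0.002,0,0,0,0,0]}}

```text
clock: 20.2
tcp_pos: [0.5009, 0.2484, 0.0555]
orientation: [-2.2, 0.045, 2.204]
contact_force: [-0.5, 0.4, 0.3]
grip_width: 0.0002
```

Call:
{"api": "carry_out", "payload": {"targets": [0.0,0.001,0,0,0,0,0,0.0,0.002,0,0,0,0,0,0.0,0.002,0,0,0,0,0]}}

```text
clock: 20.58
tcp_pos: [0.5008, 0.2484, 0.0534]
orientation: [-2.2, 0.046, 2.204]
contact_force: [0.2, 0.1, 0.2]
grip_width: -0.0001
```

Run:
```python
from h import *
where(); tool(crate(30,-69,90),CY)
```

```text
t 20.57 tcp [0.5008 0.2484 0.0534] F [0.2 0.1 0.2] w -0.0001
axes x,y,z cols
 [[-0.002 -0.04  -0.999]
 [-0.001 -0.999  0.04 ]
 [-1.     0.001  0.002]]
crate mm [-30.4  69.7] 53.4
shift mm [-36.6 138.5 -60.8] turn [-0.05  0.02 -0.02]
```

Call:
{"api": "carry_out", "payload": {"targets": [0.0,-0.036,0,0,0,0,0,0.0,-0.036,0,-0.04,0,0,0,0.0,-0.036,0,-0.0605,0,0,0,0.0,-0.026,0,-0.0605,0,0,0,0.0,-0.018,0,-0.0605,0,0,0,0.0,-0.015,0,-0.0605,0,0,0,0.0,-0.0135,0,-0.0605,0,0,0,0.0,-0.0125,0,-0.0605,0,0,0,0.0,-0.012,0,-0.0605,0,0,0]}}

```text
clock: 21.7
tcp_pos: [0.5613, 0.246, 0.0654]
orientation: [-2.2, 0.045, 2.204]
contact_force: [-0.3, 0.5, -0.8]
grip_width: 0.0002
```

Call:
{"api": "carry_out", "payload": {"targets": [0.0,0.001,0,0,0,0,0,0.0,0.0015,0,0,0,0,0,0.0,0.0015,0,0,0,0,0]}}

```text
clock: 22.08
tcp_pos: [0.5613, 0.2461, 0.0639]
orientation: [-2.2, 0.045, 2.204]
contact_force: [0.2, -0.3, -0.3]
grip_width: -0.0001
```

Call:
{"api": "carry_out", "payload": {"targets": [0.0,0.001,0,0,0,0,0,0.0,0.0015,0,0,0,0,0,0.0,0.0015,0,0,0,0,0]}}

```text
clock: 22.45
tcp_pos: [0.5612, 0.246, 0.0623]
orientation: [-2.2, 0.045, 2.204]
contact_force: [0.9, -0.2, 0.0]
grip_width: 0.0001
```

Call:
{"api": "carry_out", "payload": {"targets": [0.0,0.001,0,0,0,0,0,0.0,0.0015,0,0,0,0,0,0.0,0.0015,0,0,0,0,0]}}

```text
clock: 22.82
tcp_pos: [0.5612, 0.246, 0.0608]
orientation: [-2.2, 0.045, 2.204]
contact_force: [-0.3, 0.2, -0.2]
grip_width: -0.0002
```

Run:
```python
from h import *
o=r.get_obs();ci=r.camera_info('wrist');p=o['tcp_pos']
for d in(0,.01,.02,.03): print(d,proj(ci,p+[0,0,d]))
where()
```

```text
0 [[282.37017822 250.46507484]]
0.01 [[282.43117122 258.29936797]]
0.02 [[282.49961498 267.09068015]]
0.03 [[282.57696357 277.02577982]]
t 22.82 tcp [0.5612 0.246  0.0608] F [-0.3  0.2 -0.2] w -0.0002
axes x,y,z cols
 [[-0.002 -0.04  -0.999]
 [-0.001 -0.999  0.04 ]
 [-1.     0.001  0.002]]
crate mm [30.1 69.5] 60.8
```

The fingers have not reached the flaps. The images put the grip's top at 110 mm, but the tips touched it with the TCP reading about 88.5, so the real tips sit about 21 mm above the reported TCP. The readings so far show nothing about cells 0, 1, 2 or 5, so I'll probe all of them again, lower.

Call:
{"api": "carry_out", "payload": {"targets": [0.0,0.006,0,0,0,0,0,0.0,0.01,0,0,0,0,0,0.0,0.012,0,0,0,0,0,0.0,0.013,0,0,0,0,0,0.0,0.013,0,0,0,0,0]}}

```text
clock: 23.45
tcp_pos: [0.5611, 0.246, 0.0477]
orientation: [-2.2, 0.045, 2.204]
contact_force: [-0.1, 0.6, 0.2]
grip_width: 0.0001
```

Call:
{"api": "carry_out", "payload": {"targets": [0.0,0.001,0,0,0,0,0,0.0,0.0015,0,0,0,0,0,0.0,0.0015,0,0,0,0,0]}}

```text
clock: 23.82
tcp_pos: [0.5612, 0.246, 0.0463]
orientation: [-2.2, 0.045, 2.204]
contact_force: [0.5, 0.9, 0.5]
grip_width: 0.0
```

Call:
{"api": "carry_out", "payload": {"targets": [0.0,0.001,0,0,0,0,0,0.0,0.0015,0,0,0,0,0,0.0,0.0015,0,0,0,0,0]}}

```text
clock: 24.2
tcp_pos: [0.5612, 0.246, 0.0447]
orientation: [-2.2, 0.045, 2.204]
contact_force: [-0.8, -0.3, -0.2]
grip_width: 0.0001
```

Call:
{"api": "carry_out", "payload": {"targets": [0.0,0.001,0,0,0,0,0,0.0,0.0015,0,0,0,0,0,0.0,0.0015,0,0,0,0,0]}}

```text
clock: 24.58
tcp_pos: [0.5612, 0.246, 0.0432]
orientation: [-2.2, 0.045, 2.204]
contact_force: [-0.1, -0.4, 0.7]
grip_width: -0.0001
```

Call:
{"api": "carry_out", "payload": {"targets": [0.0,0.001,0,0,0,0,0,0.0,0.0015,0,0,0,0,0,0.0,0.0015,0,0,0,0,0]}}

```text
clock: 24.95
tcp_pos: [0.5612, 0.2459, 0.0416]
orientation: [-2.2, 0.046, 2.204]
contact_force: [-0.1, -0.1, 0.7]
grip_width: -0.0001
```

Call:
{"api": "carry_out", "payload": {"targets": [0.0,0.001,0,0,0,0,0,0.0,0.002,0,0,0,0,0,0.0,0.002,0,0,0,0,0]}}

```text
clock: 25.32
tcp_pos: [0.5611, 0.2459, 0.0395]
orientation: [-2.2, 0.046, 2.204]
contact_force: [-0.2, -0.5, -0.2]
grip_width: -0.0002
```

Call:
{"api": "carry_out", "payload": {"targets": [0.0,0.001,0,0,0,0,0,0.0,0.002,0,0,0,0,0,0.0,0.002,0,0,0,0,0]}}

```text
clock: 25.7
tcp_pos: [0.561, 0.246, 0.0374]
orientation: [-2.199, 0.046, 2.205]
contact_force: [-0.5, 0.1, 0.9]
grip_width: -0.0001
```

Run:
```python
from h import *
import pickle
where()
s=r.grab_frame('scene'); w=r.grab_frame('wrist'); pickle.dump(r.camera_info('wrist'),open('w4.pkl','wb'));cv2.imwrite('pics/w4.png',w)
a=cv2.resize(s[180:300,280:400],(480,480),interpolation=cv2.INTER_CUBIC)
cv2.imwrite('pics/c7.png',np.hstack([cv2.resize(w[140:380,201:361],(320,480)),a]))
```

```text
t 25.7 tcp [0.561  0.246  0.0374] F [-0.5  0.1  0.9] w -0.0001
axes x,y,z cols
 [[-0.002 -0.04  -0.999]
 [-0.001 -0.999  0.04 ]
 [-1.     0.001  0.002]]
crate mm [29.9 69.5] 37.4
```

View pics/c7.png

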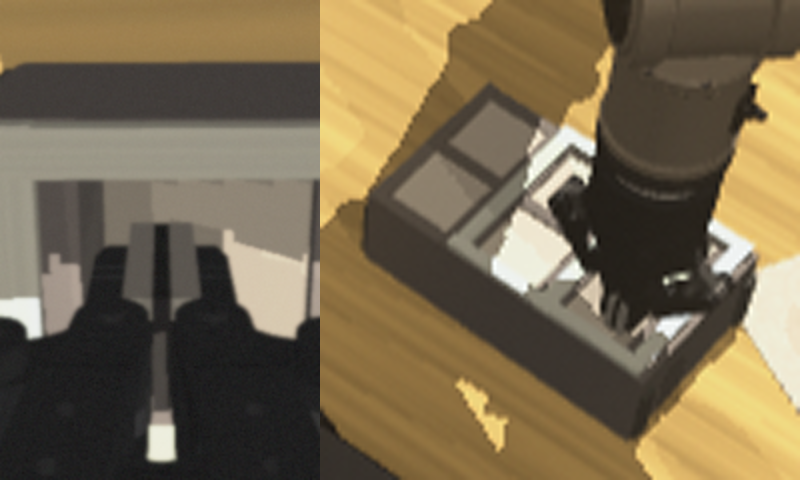

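Run:
```python
from h import *
import pickle
ci=pickle.load(open('w4.pkl','rb'))
P=lambda x,y,z:((proj(ci,crate(x,y,z))[0]-[201,140])*2).round(0)
for a in(0,10,20,27,35,45,55): 
    s,c=np.sin(np.radians(a)),np.cos(np.radians(a)); print(a,P(30,39+48*c,70-48*s),P(40,39+48*c,70-48*s))
print('mouth',P(40,87,72),P(40,39,72),'bar +x inner',P(50,87,78.5))
print('tip front corner d=0',P(29.9+5,69.5,37.4),'d21',P(29.9+5,69.5,58.9),P(29.9,69.5,58.9),P(29.9+11,69.5,58.9))
```

```text
0 [ 80. 280.] [ 78. 235.]
10 [ 88. 262.] [ 86. 220.]
20 [100. 247.] [ 99. 207.]
27 [112. 238.] [111. 199.]
35 [127. 228.] [127. 190.]
45 [149. 219.] [149. 182.]
55 [174. 211.] [174. 175.]
mouth [ 77. 239.] [313. 239.] bar +x inner [ 71. 205.]
tip front corner d=0 [163. 203.] d21 [163. 237.] [163. 257.] [163. 211.]
```

The flap is down about 23°, so cell5 is empty. That also confirms the tips sit about 21 mm above the reported TCP. Next is cell4.

Call:
{"api": "carry_out", "payload": {"targets": [0.0,-0.037,0,0,0,0,0,0.0,-0.037,0.035,0,0,0,0,0.0,-0.037,0.07,0,0,0,0,0.0,-0.025,0.07,0,0,0,0,0.0,-0.015,0.07,0,0,0,0,0.0,-0.01,0.07,0,0,0,0,0.0,-0.0085,0.07,0,0,0,0,0.0,-0.0075,0.07,0,0,0,0,0.0,-0.0065,0.07,0,0,0,0,0.0,-0.0065,0.07,0,0,0,0]}}

```text
clock: 27.05
tcp_pos: [0.5585, 0.1764, 0.0443]
orientation: [-2.2, 0.045, 2.204]
contact_force: [-0.7, 0.0, 0.5]
grip_width: 0.0001
```

Run:
```python
from h import *
where()
```

```text
t 27.05 tcp [0.5585 0.1764 0.0443] F [-0.7  0.   0.5] w 0.0001
axes x,y,z cols
 [[-0.002 -0.04  -0.999]
 [-0.001 -0.999  0.04 ]
 [-1.     0.001  0.002]]
crate mm [29.9 -0.2] 44.3
```

Call:
{"api": "carry_out", "payload": {"targets": [0.0,0.001,0,0,0,0,0,0.0,0.0015,0,0,0,0,0,0.0,0.0015,0,0,0,0,0]}}

```text
clock: 27.42
tcp_pos: [0.5586, 0.1763, 0.044]
orientation: [-2.201, 0.045, 2.203]
contact_force: [-3.0, -0.9, 10.4]
grip_width: -0.0
```

Call:
{"api": "carry_out", "payload": {"targets": [0.0,0.001,0,0,0,0,0,0.0,0.0015,0,0,0,0,0,0.0,0.0015,0,0,0,0,0]}}

```text
clock: 27.8
tcp_pos: [0.5586, 0.1764, 0.0439]
orientation: [-2.201, 0.046, 2.203]
contact_force: [-5.1, -2.3, 12.7]
grip_width: -0.0
```

Cell4 stops hard at TCP 44.1, so it holds a spare. Next is cell3.

Call:
{"api": "carry_out", "payload": {"targets": [0.0,-0.032,0,0,0,0,0,0.0,-0.032,0.035,0,0,0,0,0.0,-0.032,0.07,0,0,0,0,0.0,-0.018,0.07,0,0,0,0,0.0,-0.008,0.07,0,0,0,0,0.0,-0.004,0.07,0,0,0,0,0.0,-0.002,0.07,0,0,0,0,0.0,-0.001,0.07,0,0,0,0,0.0,0.0,0.07,0,0,0,0,0.0,0.001,0.07,0,0,0,0,0.0,0.001,0.07,0,0,0,0]}}

```text
clock: 29.18
tcp_pos: [0.5559, 0.1064, 0.0431]
orientation: [-2.201, 0.046, 2.203]
contact_force: [-0.3, -0.0, 0.3]
grip_width: -0.0001
```

Run:
```python
from h import *
where()
```

```text
t 29.18 tcp [0.5559 0.1064 0.0431] F [-0.3 -0.   0.3] w -0.0001
axes x,y,z cols
 [[-0.001 -0.04  -0.999]
 [-0.002 -0.999  0.04 ]
 [-1.     0.002  0.001]]
crate mm [ 29.9 -70.2] 43.1
```

Cell3 gives freely at 43.1. I'll push 4 mm deeper to confirm, then go to cell0.

Call:
{"api": "carry_out", "payload": {"targets": [0.0,0.001,0,0,0,0,0,0.0,0.002,0,0,0,0,0,0.0,0.003,0,0,0,0,0,0.0,0.004,0,0,0,0,0,0.0,0.004,0,0,0,0,0]}}

```text
clock: 29.8
tcp_pos: [0.5558, 0.1064, 0.0389]
orientation: [-2.201, 0.046, 2.203]
contact_force: [0.3, 0.5, 0.9]
grip_width: -0.0001
```

Call:
{"api": "carry_out", "payload": {"targets": [0.0,-0.036,0,0,0,0,0,0.0,-0.036,0,0.03,0,0,0,0.0,-0.036,0,0.06,0,0,0,0.0,-0.022,0,0.06,0,0,0,0.0,-0.012,0,0.06,0,0,0,0.0,-0.008,0,0.06,0,0,0,0.0,-0.006,0,0.06,0,0,0,0.0,-0.005,0,0.06,0,0,0,0.0,-0.0045,0,0.06,0,0,0,0.0,-0.004,0,0.06,0,0,0,0.0,-0.004,0,0.06,0,0,0]}}

```text
clock: 31.18
tcp_pos: [0.4964, 0.1088, 0.0439]
orientation: [-2.202, 0.046, 2.202]
contact_force: [-1.6, -0.4, 8.0]
grip_width: -0.0003
```

Cell0 holds a spare too (8 N at 43.9). That leaves cells 1 and 2 empty by count, and I'll confirm both with a quick probe.

Call:
{"api": "carry_out", "payload": {"targets": [0.0,-0.032,0,0,0,0,0,0.0,-0.032,-0.035,0,0,0,0,0.0,-0.032,-0.07,0,0,0,0,0.0,-0.018,-0.07,0,0,0,0,0.0,-0.008,-0.07,0,0,0,0,0.0,-0.004,-0.07,0,0,0,0,0.0,-0.002,-0.07,0,0,0,0,0.0,-0.001,-0.07,0,0,0,0,0.0,0.0,-0.07,0,0,0,0,0.0,0.001,-0.07,0,0,0,0,0.0,0.001,-0.07,0,0,0,0]}}

```text
clock: 32.55
tcp_pos: [0.4993, 0.1788, 0.0428]
orientation: [-2.202, 0.046, 2.202]
contact_force: [-0.3, -0.8, -0.7]
grip_width: 0.0002
```

Call:
{"api": "carry_out", "payload": {"targets": [0.0,-0.032,0,0,0,0,0,0.0,-0.032,-0.035,0,0,0,0,0.0,-0.032,-0.07,0,0,0,0,0.0,-0.018,-0.07,0,0,0,0,0.0,-0.008,-0.07,0,0,0,0,0.0,-0.004,-0.07,0,0,0,0,0.0,-0.002,-0.07,0,0,0,0,0.0,-0.001,-0.07,0,0,0,0,0.0,0.0,-0.07,0,0,0,0,0.0,0.0,-0.07,0,0,0,0]}}

```text
clock: 33.8
tcp_pos: [0.5022, 0.2488, 0.0428]
orientation: [-2.203, 0.046, 2.201]
contact_force: [1.0, 0.7, -0.1]
grip_width: 0.0004
```

Call:
{"api": "carry_out", "payload": {"targets": [0.0,-0.06,0,0,0,0,0,0.0,-0.12,0.04,0,0,0,0,0.0,-0.18,0.1,0,0,0,0,0.0,-0.2,0.16,0,0,0,0,0.05,-0.2,0.22,0,0,0,0,0.05,-0.2,0.28,0,0,0,0,0.05,-0.2,0.34,0,0,0,0,0.05,-0.2,0.39,0,0,0,0,0.05,-0.2,0.44,0,0,0,0,0.05,-0.2,0.45,0,0,0,0,0.05,-0.2,0.45,0,0,0,0,0.05,-0.2,0.45,0,0,0,0]}}

```text
clock: 35.3
tcp_pos: [0.4844, -0.1984, 0.2436]
orientation: [-2.204, 0.042, 2.202]
contact_force: [-0.3, 1.3, 0.3]
grip_width: 0.05
```

Run:
```python
from h import *
import pickle
where()
ci=r.camera_info('wrist'); im=r.grab_frame('wrist'); cv2.imwrite('pics/w5.png',im); pickle.dump(ci,open('w5.pkl','wb'))
cv2.imwrite('pics/w5c.png',cv2.resize(im[:240,150:470],None,fx=2.4,fy=2.4,interpolation=cv2.INTER_CUBIC))
```

```text
t 35.3 tcp [ 0.4844 -0.1984  0.2436] F [-0.3  1.3  0.3] w 0.05
axes x,y,z cols
 [[ 0.001 -0.037 -0.999]
 [-0.001 -0.999  0.037]
 [-1.     0.001 -0.001]]
crate mm [ -30.6 -377.4] 243.6
```

View pics/w5c.png

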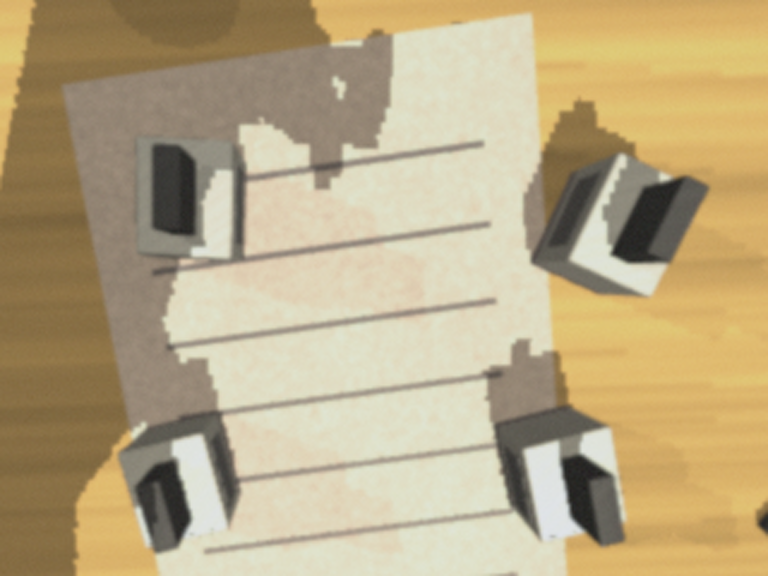

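Run:
```python
from h import *
import pickle
ci=pickle.load(open('w5.pkl','rb'))
f=lambda u,v,z:on(ci,150+u/2.4-.3,v/2.4-.3,z)[:2]
# can-top quads order: far-left, far-right, near-right, near-left
Q={'A':[(136,137),(233,140),(228,260),(140,255)],'B':[(622,153),(703,186),(651,296),(575,262)],
'C':[(122,458),(208,428),(230,527),(150,547)],'D':[(524,458),(610,428),(624,520),(543,540)]}
# tab tops: ends of long axis (far end mid, near end mid)
T={'A':[(167,146),(168,231)],'B':[(697,182),(658,261)],'C':[(147,488),(168,549)],'D':[(590,467),(614,543)]}
for k in Q:
    p=np.array([f(*q,.064) for q in Q[k]]); c=p.mean(0)
    e=(p[0]+p[1]-p[2]-p[3])/2; w=(p[0]+p[3]-p[1]-p[2])/2
    t=np.array([f(*q,.104) for q in T[k]]); d=t[0]-t[1]
    print(k,'can',c.round(4),'yaw x',np.degrees(np.arctan2(e[1],e[0])).round(1),'from w',np.degrees(np.arctan2(-w[0],w[1])).round(1),'sizes',np.linalg.norm(e).round(4),np.linalg.norm(w).round(4),'| tab',t.mean(0).round(4),np.degrees(np.arctan2(d[1],d[0])).round(1),np.linalg.norm(d).round(4))
```

```text
A can [ 0.5823 -0.1501] yaw x -4.8 from w -4.5 sizes 0.0438 0.036 | tab [ 0.5821 -0.1504] -4.1 0.0275
B can [ 0.566  -0.3275] yaw x -22.6 from w -23.4 sizes 0.0436 0.0345 | tab [ 0.5648 -0.3265] -24.2 0.0281
C can [ 0.4652 -0.1379] yaw x 10.0 from w 14.8 sizes 0.0424 0.0376 | tab [ 0.4644 -0.1366] 13.5 0.0252
D can [ 0.4605 -0.3078] yaw x 12.8 from w 15.3 sizes 0.0396 0.0364 | tab [ 0.4634 -0.3059] 19.4 0.0322
```

```bash
cat >> h.py <<'E'
def yd(deg): a=np.radians(deg); return (-np.sin(a),np.cos(a))
E
python3 - <<'E'
from h import *
tool([.5822,-.1502,.13],yd(-4.5));tool([.5822,-.1502,.055],yd(-4.5))
E
```

```text
shift mm [113.7 -51.9 -95.8] turn [ 0.48 -0.01 -0.01]
shift mm [188.7 -52.  -95.7] turn [ 0.48 -0.01 -0.01]
```

Call:
{"api": "carry_out", "payload": {"targets": [0.035,0.03,-0.03,-0.05,0.48,0,0,0.035,0.075,-0.052,-0.0955,0.48,0,0,0.035,0.11,-0.052,-0.0955,0.48,0,0,0.035,0.145,-0.052,-0.0955,0.48,0,0,0.035,0.17,-0.052,-0.0955,0.48,0,0,0.035,0.185,-0.052,-0.0955,0.48,0,0,0.035,0.1885,-0.052,-0.0955,0.48,0,0,0.035,0.1885,-0.052,-0.0955,0.48,0,0]}}

```text
clock: 36.35
tcp_pos: [0.5826, -0.15, 0.0559]
orientation: [-2.184, 0.087, 2.18]
contact_force: [0.3, 1.0, -0.8]
grip_width: 0.0348
```

Call:
{"api": "carry_out", "payload": {"targets": [0.0,0,0,0,0,0,0,0.0,0,0,0,0,0,0,0.0,0,0,0,0,0,0,0.0,0,0,0,0,0,0,0.0,0,0,0,0,0,0], "squeeze": 45}}

```text
clock: 36.98
tcp_pos: [0.5836, -0.1504, 0.0571]
orientation: [-2.187, 0.088, 2.177]
contact_force: [-0.5, -0.2, 6.0]
grip_width: 0.0089
```

Run:
```python
from h import *
where()
tool(crate(30,65,200),CY);tool(crate(30,65,61),CY)
```

```text
t 36.98 tcp [ 0.5836 -0.1504  0.0571] F [-0.5 -0.2  6. ] w 0.0089
axes x,y,z cols
 [[ 0.004 -0.079 -0.997]
 [-0.002 -0.997  0.079]
 [-1.     0.002 -0.004]]
crate mm [  66.8 -325.8] 57.1
shift mm [-143.7 -388.6   52.8] turn [-0.49 -0.05 -0.02]
shift mm [  -4.7 -388.8   53.4] turn [-0.49 -0.05 -0.02]
```

Call:
{"api": "carry_out", "payload": {"targets": [0.0,-0.04,0,0,0,0,0,0.0,-0.09,0,0,0,0,0,0.0,-0.14,-0.03,0,0,0,0,0.0,-0.15,-0.08,0.01,-0.2,0,0,0.0,-0.15,-0.14,0.02,-0.3,0,0,0.0,-0.15,-0.2,0.03,-0.49,0,0,0.0,-0.15,-0.26,0.04,-0.49,0,0,0.0,-0.15,-0.32,0.053,-0.49,0,0,0.0,-0.15,-0.37,0.053,-0.49,0,0,0.0,-0.15,-0.3885,0.053,-0.49,-0.05,0,0.0,-0.15,-0.3885,0.053,-0.49,-0.05,0,0.0,-0.15,-0.3885,0.053,-0.49,-0.05,0]}}

```text
clock: 38.48
tcp_pos: [0.5612, 0.2387, 0.206]
orientation: [-2.203, 0.047, 2.204]
contact_force: [-0.0, -0.4, -0.6]
grip_width: 0.009
```

Run:
```python
from h import *
where()
tool(crate(30,65,63),CY)
w=r.grab_frame('wrist'); ci=r.camera_info('wrist')
print('tab grip px', proj(ci,r.get_obs()['tcp_pos']))
cv2.imwrite('pics/w6.png',w[100:420,100:460])
```

```text
t 38.48 tcp [0.5612 0.2387 0.206 ] F [-0.  -0.4 -0.6] w 0.009
axes x,y,z cols
 [[-0.001 -0.039 -0.999]
 [-0.003 -0.999  0.039]
 [-1.     0.003  0.   ]]
crate mm [30.3 62.2] 206.0
shift mm [143.   -3.2   0.3] turn [-0.03  0.   -0.04]
tab grip px [[282.36887876 250.37615967]]
```

View pics/w6.png

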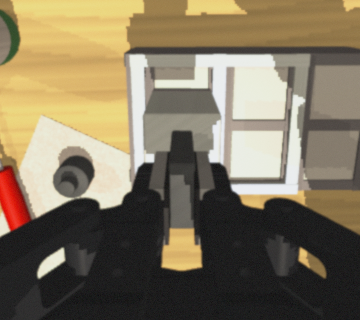

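Call:
{"api": "carry_out", "payload": {"targets": [0.0,0.04,-0.003,0,0,0,0,0.0,0.06,-0.003,0,0,0,0,0.0,0.066,-0.003,0,0,0,0,0.0,0.072,-0.003,0,0,0,0,0.0,0.076,-0.003,0,0,0,0,0.0,0.08,-0.003,0,0,0,0,0.0,0.085,-0.003,0,0,0,0,0.0,0.09,-0.003,0,0,0,0,0.0,0.095,-0.003,0,0,0,0,0.0,0.095,-0.003,0,0,0,0]}}

```text
clock: 39.78
tcp_pos: [0.5609, 0.2413, 0.1104]
orientation: [-2.202, 0.047, 2.205]
contact_force: [-0.6, 1.3, -0.7]
grip_width: 0.0093
```

Run:
```python
from h import *
where()
tool(crate(30,65,63),CY)
```

```text
t 39.77 tcp [0.5609 0.2413 0.1104] F [-0.6  1.3 -0.7] w 0.0093
axes x,y,z cols
 [[-0.001 -0.039 -0.999]
 [-0.003 -0.999  0.039]
 [-1.     0.003  0.001]]
crate mm [30.  64.8] 110.4
shift mm [47.4 -0.4 -0.1] turn [-0.04  0.01 -0.04]
```

Call:
{"api": "carry_out", "payload": {"targets": [0.0,0.008,0,0,0,0,0,0.0,0.016,0,0,0,0,0,0.0,0.024,0,0,0,0,0,0.0,0.032,0,0,0,0,0,0.0,0.039,0,0,0,0,0,0.0,0.043,0,0,0,0,0,0.0,0.0455,0,0,0,0,0,0.0,0.047,0,0,0,0,0,0.0,0.047,0,0,0,0,0]}}

```text
clock: 40.9
tcp_pos: [0.5609, 0.2412, 0.0635]
orientation: [-2.202, 0.047, 2.204]
contact_force: [0.2, 0.8, -1.8]
grip_width: 0.009
```

Run:
```python
from h import *
where()
```

```text
t 40.9 tcp [0.5609 0.2412 0.0635] F [ 0.2  0.8 -1.8] w 0.009
axes x,y,z cols
 [[-0.001 -0.039 -0.999]
 [-0.003 -0.999  0.039]
 [-1.     0.003  0.001]]
crate mm [30.  64.7] 63.5
```

Call:
{"api": "carry_out", "payload": {"targets": [0.0,0.001,0,0,0,0,0,0.0,0.002,0,0,0,0,0,0.0,0.002,0,0,0,0,0]}}

```text
clock: 41.28
tcp_pos: [0.5612, 0.2414, 0.0632]
orientation: [-2.203, 0.047, 2.203]
contact_force: [-3.6, -1.5, 11.0]
grip_width: 0.0092
```

Call:
{"api": "carry_out", "payload": {"targets": [0.03,0,0,0,0,0,0,0.03,0,0,0,0,0,0,0.03,0,0,0,0,0,0,0.03,-0.04,0,0,0,0,0,0.03,-0.1,0,0,0,0,0,0.03,-0.15,0,0,0,0,0,0.03,-0.15,0,0,0,0,0]}}

```text
clock: 42.15
tcp_pos: [0.5637, 0.2435, 0.218]
orientation: [-2.21, 0.043, 2.193]
contact_force: [0.4, 0.1, -0.2]
grip_width: 0.0299
```

Run:
```python
from h import *
import pickle
where()
ci=r.camera_info('wrist'); im=r.grab_frame('wrist'); pickle.dump(ci,open('w7.pkl','wb')); cv2.imwrite('pics/w7.png',im)
print('expected tab top px corners if seated',proj(ci,[crate(30+a,65+b,110) for a,b in((-14,-5),(14,-5),(14,5),(-14,5))]).round(1))
tool([.4648,-.1372,.2],yd(13)); tool([.4648,-.1372,.055],yd(13))
tool([.5654,-.327,.055],yd(-23.5)); tool([.462,-.307,.055],yd(15))
```

```text
t 42.15 tcp [0.5637 0.2435 0.218 ] F [ 0.4  0.1 -0.2] w 0.0299
axes x,y,z cols
 [[ 0.008 -0.04  -0.999]
 [ 0.    -0.999  0.04 ]
 [-1.    -0.001 -0.008]]
crate mm [32.7 67.1] 218.0
expected tab top px corners if seated [[290.9 221. ]
 [291.  187.6]
 [278.6 187.6]
 [278.8 221.1]]
shift mm [ 15.5 383.1  82.4] turn [-3.05 -0.04 -0.03]
shift mm [160.5 382.9  82.9] turn [-3.05 -0.04 -0.03]
shift mm [161.2 568.6 -25.1] turn [ 4.25 -0.04 -0.01]
shift mm [160.8 552.7  79. ] turn [-3.45 -0.04 -0.03]
```

Call:
{"api": "carry_out", "payload": {"targets": [0.05,-0.026,0.06,0,0,0,0,0.05,-0.026,0.12,0.01,0,0,0,0.05,-0.026,0.18,0.02,0,0,0,0.05,-0.026,0.24,0.03,0,0,0,0.05,-0.026,0.3,0.04,0,0,0,0.05,-0.026,0.36,0.05,0,0,0,0.05,-0.026,0.42,0.0615,0,0,0,0.05,-0.026,0.4445,0.0615,0,0,0,0.05,-0.026,0.4445,0.0615,0,0,0,0.05,-0.026,0.4445,0.0615,0,0,0]}}

```text
clock: 43.45
tcp_pos: [0.4829, -0.1977, 0.2405]
orientation: [-2.204, 0.042, 2.201]
contact_force: [-0.7, 1.1, 1.2]
grip_width: 0.0499
```

```bash
cat >> h.py <<'E'
# tab-top windows in w5 frame; track each module's patch by template matching
MOD={'A':(.5822,-.1502,-4.5),'B':(.5654,-.327,-23.5),'C':(.4648,-.1372,13),'D':(.462,-.307,15)}
def check(keys,name):
    import pickle
    c5=pickle.load(open('w5.pkl','rb')); i5=cv2.imread('pics/w5.png'); ci=r.camera_info('wrist'); im=r.grab_frame('wrist'); cv2.imwrite(name,im)
    for k in keys:
        x,y,_=MOD[k]; u,v=proj(c5,[x,y,.084])[0]; a,b=proj(ci,[x,y,.084])[0]
        h=26; T=i5[max(0,int(v)-h):int(v)+h,int(u)-h:int(u)+h]
        y0,x0=max(0,int(b)-60),max(0,int(a)-60); W=im[y0:int(b)+60,x0:int(a)+60]
        m=cv2.matchTemplate(W,T,cv2.TM_CCOEFF_NORMED); _,s,_,l=cv2.minMaxLoc(m)
        du=x0+l[0]-(int(u)-h)-(a-u); dv=y0+l[1]-max(0,int(v)-h)-(b-v)
        print(k,'score',round(s,3),'px shift',round(du,1),round(dv,1))
E
python3 - <<'E'
from h import *
where(); check('BCD','pics/w8.png')
for k in 'CBD':
    x,y,t=MOD[k]; print(k); tool([x,y,.055],yd(t))
E
```

```text
t 43.45 tcp [ 0.4829 -0.1977  0.2405] F [-0.7  1.1  1.2] w 0.0499
axes x,y,z cols
 [[ 0.002 -0.038 -0.999]
 [-0.001 -0.999  0.038]
 [-1.     0.001 -0.002]]
crate mm [ -32.1 -376.7] 240.5
B score 0.995 px shift -0.3 -0.0
C score 0.989 px shift -0.2 -0.5
D score 0.991 px shift 0.0 -0.4
C
shift mm [185.7 -59.6  21. ] turn [-3.02 -0.02 -0.01]
B
shift mm [186.1 126.3 -86.6] turn [ 4.28 -0.03 -0.  ]
D
shift mm [185.9 110.2  17.5] turn [-3.42 -0.02 -0.01]
```

Call:
{"api": "carry_out", "payload": {"targets": [0.035,0.02,-0.04,0.021,-1.5,0,0,0.035,0.07,-0.0595,0.021,-3,0,0,0.035,0.11,-0.0595,0.021,-3.02,0,0,0.035,0.145,-0.0595,0.021,-3.02,0,0,0.035,0.17,-0.0595,0.021,-3.02,0,0,0.035,0.182,-0.0595,0.021,-3.02,0,0,0.035,0.1845,-0.0595,0.021,-3.02,0,0,0.035,0.1845,-0.0595,0.021,-3.02,0,0]}}

```text
clock: 44.5
tcp_pos: [0.4655, -0.1371, 0.0569]
orientation: [2.104, 0.238, -2.097]
contact_force: [0.1, 0.4, 0.4]
grip_width: 0.0351
```

Call:
{"api": "carry_out", "payload": {"targets": [0.0,0,0,0,0,0,0,0.0,0,0,0,0,0,0,0.0,0,0,0,0,0,0,0.0,0,0,0,0,0,0,0.0,0,0,0,0,0,0], "squeeze": 45}}

```text
clock: 45.12
tcp_pos: [0.4661, -0.137, 0.0579]
orientation: [2.105, 0.238, -2.096]
contact_force: [-0.9, 1.5, 6.4]
grip_width: 0.0091
```

Run:
```python
from h import *
where()
tool(crate(-30,65,207),CY)
```

```text
t 45.12 tcp [ 0.4661 -0.137   0.0579] F [-0.9  1.5  6.4] w 0.0091
axes x,y,z cols
 [[ 0.005  0.225 -0.974]
 [-0.001 -0.974 -0.225]
 [-1.     0.002 -0.004]]
crate mm [ -51.1 -316.6] 57.9
shift mm [-149.4 -362.7 -120.3] turn [ 3.02 -0.05 -0.02]
```

Call:
{"api": "carry_out", "payload": {"targets": [0.0,-0.04,0,0,0,0,0,0.0,-0.09,0,0,0,0,0,0.0,-0.14,-0.03,-0.01,0,0,0,0.0,-0.15,-0.08,-0.027,1,0,0,0.0,-0.15,-0.14,-0.046,2,0,0,0.0,-0.15,-0.2,-0.066,3.02,0,0,0.0,-0.15,-0.26,-0.086,3.02,-0.05,0,0.0,-0.15,-0.31,-0.103,3.02,-0.05,0,0.0,-0.15,-0.35,-0.118,3.02,-0.05,0,0.0,-0.15,-0.363,-0.1205,3.02,-0.05,0,0.0,-0.15,-0.363,-0.1205,3.02,-0.05,0,0.0,-0.15,-0.363,-0.1205,3.02,-0.05,0]}}

```text
clock: 46.62
tcp_pos: [0.5013, 0.2418, 0.2074]
orientation: [-2.204, 0.046, 2.203]
contact_force: [-0.5, -0.3, -1.5]
grip_width: 0.009
```

Run:
```python
from h import *
where()
tool(crate(-30,65,64),CY)
```

```text
t 46.62 tcp [0.5013 0.2418 0.2074] F [-0.5 -0.3 -1.5] w 0.009
axes x,y,z cols
 [[ 0.    -0.039 -0.999]
 [-0.003 -0.999  0.039]
 [-1.     0.003 -0.   ]]
crate mm [-29.6  63.1] 207.4
shift mm [143.4  -2.3   0.4] turn [-0.03 -0.   -0.04]
```

Call:
{"api": "carry_out", "payload": {"targets": [0.0,0.04,-0.0023,0,0,0,0,0.0,0.06,-0.0023,0,0,0,0,0.0,0.066,-0.0023,0,0,0,0,0.0,0.072,-0.0023,0,0,0,0,0.0,0.076,-0.0023,0,0,0,0,0.0,0.08,-0.0023,0,0,0,0,0.0,0.085,-0.0023,0,0,0,0,0.0,0.09,-0.0023,0,0,0,0,0.0,0.095,-0.0023,0,0,0,0,0.0,0.095,-0.0023,0,0,0,0]}}

```text
clock: 47.88
tcp_pos: [0.5011, 0.2438, 0.1118]
orientation: [-2.203, 0.046, 2.204]
contact_force: [0.2, 1.0, -1.0]
grip_width: 0.0092
```

Run:
```python
from h import *
where()
tool(crate(-30,65,64),CY)
```

```text
t 47.88 tcp [0.5011 0.2438 0.1118] F [ 0.2  1.  -1. ] w 0.0092
axes x,y,z cols
 [[-0.001 -0.039 -0.999]
 [-0.003 -0.999  0.039]
 [-1.     0.003  0.001]]
crate mm [-29.9  65.2] 111.8
shift mm [47.8  0.   0.1] turn [-0.03  0.01 -0.04]
```

Free entry. I'll lower it to the floor, then release only if the force looks right.

Call:
{"api": "carry_out", "payload": {"targets": [0.0,0.008,0,0,0,0,0,0.0,0.016,0,0,0,0,0,0.0,0.024,0,0,0,0,0,0.0,0.032,0,0,0,0,0,0.0,0.039,0,0,0,0,0,0.0,0.044,0,0,0,0,0,0.0,0.0465,0,0,0,0,0,0.0,0.048,0,0,0,0,0,0.0,0.0493,0,0,0,0,0,0.0,0.0493,0,0,0,0,0]}}

```text
clock: 49.12
tcp_pos: [0.5013, 0.2438, 0.064]
orientation: [-2.204, 0.046, 2.203]
contact_force: [-3.4, -1.4, 10.0]
grip_width: 0.0091
```

Call:
{"api": "carry_out", "payload": {"targets": [0.03,0,0,0,0,0,0,0.03,0,0,0,0,0,0,0.03,0,0,0,0,0,0,0.03,-0.04,0,0,0,0,0,0.03,-0.1,0,0,0,0,0,0.03,-0.15,0,0,0,0,0,0.03,-0.15,0,0,0,0,0]}}

```text
clock: 50.0
tcp_pos: [0.5036, 0.246, 0.2183]
orientation: [-2.21, 0.042, 2.193]
contact_force: [0.2, -0.2, -0.3]
grip_width: 0.03
```

Call:
{"api": "carry_out", "payload": {"targets": [0.05,-0.026,0.06,0,0,0,0,0.05,-0.026,0.12,0,0,0,0,0.05,-0.026,0.18,0,0,0,0,0.05,-0.026,0.24,0,0,0,0,0.05,-0.026,0.3,0,0,0,0,0.05,-0.026,0.36,0,0,0,0,0.05,-0.026,0.42,0,0,0,0,0.05,-0.026,0.4425,0,0,0,0,0.05,-0.026,0.4425,0,0,0,0,0.05,-0.026,0.4425,0,0,0,0]}}

```text
clock: 51.25
tcp_pos: [0.4861, -0.1946, 0.2433]
orientation: [-2.209, 0.039, 2.195]
contact_force: [0.7, 0.2, 0.5]
grip_width: 0.0503
```

Run:
```python
from h import *
where(); check('BD','pics/w9.png')
for k in 'BD':
    x,y,t=MOD[k]; print(k); tool([x,y,.056],yd(t))
```

```text
t 51.25 tcp [ 0.4861 -0.1946  0.2433] F [0.7 0.2 0.5] w 0.0503
axes x,y,z cols
 [[ 0.007 -0.037 -0.999]
 [ 0.001 -0.999  0.037]
 [-1.    -0.002 -0.007]]
crate mm [ -29.  -373.5] 243.3
B score 0.993 px shift 0.3 0.1
D score 0.989 px shift -0.5 -0.7
B
shift mm [187.9 130.1 -82.6] turn [ 4.28 -0.07  0.03]
D
shift mm [187.2 113.8  21.5] turn [-3.42 -0.08  0.01]
```

Call:
{"api": "carry_out", "payload": {"targets": [0.035,0.01,0.05,-0.03,1.5,0,0,0.035,0.04,0.1,-0.06,3,0,0,0.035,0.08,0.13,-0.0825,4.28,-0.07,0,0.035,0.12,0.13,-0.0825,4.28,-0.07,0,0.035,0.155,0.13,-0.0825,4.28,-0.07,0,0.035,0.175,0.13,-0.0825,4.28,-0.07,0,0.035,0.1855,0.13,-0.0825,4.28,-0.07,0,0.035,0.1875,0.13,-0.0825,4.28,-0.07,0,0.035,0.1875,0.13,-0.0825,4.28,-0.07,0]}}

```text
clock: 52.42
tcp_pos: [0.5661, -0.3273, 0.0576]
orientation: [-1.997, 0.412, 1.992]
contact_force: [-0.9, -0.0, 0.1]
grip_width: 0.0349
```

Call:
{"api": "carry_out", "payload": {"targets": [0.0,0,0,0,0,0,0,0.0,0,0,0,0,0,0,0.0,0,0,0,0,0,0,0.0,0,0,0,0,0,0,0.0,0,0,0,0,0,0], "squeeze": 45}}

```text
clock: 53.05
tcp_pos: [0.5672, -0.3278, 0.0589]
orientation: [-2.0, 0.413, 1.99]
contact_force: [0.2, -0.1, 5.4]
grip_width: 0.0093
```

Run:
```python
from h import *
where()
tool(crate(30,-75,207),CY)
```

```text
t 53.05 tcp [ 0.5672 -0.3278  0.0589] F [ 0.2 -0.1  5.4] w 0.0093
axes x,y,z cols
 [[ 0.005 -0.399 -0.917]
 [ 0.001 -0.917  0.399]
 [-1.    -0.003 -0.004]]
crate mm [  56.8 -503.7] 58.9
shift mm [-147.9 -389.7  180.9] turn [-4.28 -0.06  0.02]
```

Call:
{"api": "carry_out", "payload": {"targets": [0.0,-0.04,0,0,0,0,0,0.0,-0.09,0,0,0,0,0,0.0,-0.14,-0.025,0.011,0,0,0,0.0,-0.148,-0.075,0.035,-1,0,0,0.0,-0.148,-0.125,0.058,-2,0,0,0.0,-0.148,-0.175,0.081,-3,0,0,0.0,-0.148,-0.225,0.104,-4.28,-0.06,0,0.0,-0.148,-0.275,0.128,-4.28,-0.06,0,0.0,-0.148,-0.325,0.151,-4.28,-0.06,0,0.0,-0.148,-0.37,0.172,-4.28,-0.06,0,0.0,-0.148,-0.3895,0.181,-4.28,-0.06,0,0.0,-0.148,-0.3895,0.181,-4.28,-0.06,0]}}

```text
clock: 54.55
tcp_pos: [0.5549, 0.1037, 0.2069]
orientation: [-2.203, 0.033, 2.205]
contact_force: [0.3, 0.4, -0.5]
grip_width: 0.0088
```

Run:
```python
from h import *
where()
tool(crate(30,-75,65),CY)
```

```text
t 54.55 tcp [0.5549 0.1037 0.2069] F [ 0.3  0.4 -0.5] w 0.0088
axes x,y,z cols
 [[-0.001 -0.032 -0.999]
 [ 0.002 -0.999  0.032]
 [-1.    -0.002  0.001]]
crate mm [ 28.9 -72.9] 206.9
shift mm [141.9   2.4  -1.2] turn [0.04 0.01 0.03]
```

Call:
{"api": "carry_out", "payload": {"targets": [0.0,0.04,0.0024,-0.0012,0.04,0,0,0.0,0.058,0.0024,-0.0012,0.04,0,0,0.0,0.064,0.0024,-0.0012,0.04,0,0,0.0,0.07,0.0024,-0.0012,0.04,0,0,0.0,0.074,0.0024,-0.0012,0.04,0,0,0.0,0.078,0.0024,-0.0012,0.04,0,0,0.0,0.083,0.0024,-0.0012,0.04,0,0,0.0,0.088,0.0024,-0.0012,0.04,0,0,0.0,0.094,0.0024,-0.0012,0.04,0,0,0.0,0.094,0.0024,-0.0012,0.04,0,0]}}

```text
clock: 55.8
tcp_pos: [0.5554, 0.1016, 0.1121]
orientation: [-2.2, 0.037, 2.205]
contact_force: [0.3, 1.1, -2.2]
grip_width: 0.009
```

Run:
```python
from h import *
where()
tool(crate(30,-75,65),CY)
```

```text
t 55.8 tcp [0.5554 0.1016 0.1121] F [ 0.3  1.1 -2.2] w 0.009
axes x,y,z cols
 [[-0.002 -0.036 -0.999]
 [ 0.002 -0.999  0.036]
 [-1.    -0.002  0.002]]
crate mm [ 29.5 -75. ] 112.1
shift mm [47.1  0.1 -0.6] turn [0.01 0.03 0.03]
```

Call:
{"api": "carry_out", "payload": {"targets": [0.0,0.008,0,0,0,0,0,0.0,0.016,0,0,0,0,0,0.0,0.024,0,0,0,0,0,0.0,0.032,0,0,0,0,0,0.0,0.039,0,0,0,0,0,0.0,0.0435,0,0,0,0,0,0.0,0.046,0,0,0,0,0,0.0,0.0475,0,0,0,0,0,0.0,0.0487,0,0,0,0,0,0.0,0.0487,0,0,0,0,0]}}

```text
clock: 57.05
tcp_pos: [0.5557, 0.1018, 0.065]
orientation: [-2.201, 0.037, 2.204]
contact_force: [-3.2, -0.6, 11.3]
grip_width: 0.0088
```

Call:
{"api": "carry_out", "payload": {"targets": [0.03,0,0,0,0,0,0,0.03,0,0,0,0,0,0,0.03,0,0,0,0,0,0,0.03,-0.04,0,0,0,0,0,0.03,-0.1,0,0,0,0,0,0.03,-0.15,0,0,0,0,0,0.03,-0.15,0,0,0,0,0]}}

```text
clock: 57.92
tcp_pos: [0.5586, 0.1023, 0.2194]
orientation: [-2.209, 0.035, 2.194]
contact_force: [-0.5, -0.6, -0.5]
grip_width: 0.0304
```

Call:
{"api": "carry_out", "payload": {"targets": [0.05,-0.026,0.05,0.01,0,0,0,0.05,-0.026,0.1,0.02,0,0,0,0.05,-0.026,0.15,0.03,0,0,0,0.05,-0.026,0.2,0.04,0,0,0,0.05,-0.026,0.25,0.05,0,0,0,0.05,-0.026,0.29,0.06,0,0,0,0.05,-0.026,0.3025,0.06,0,0,0,0.05,-0.026,0.3025,0.06,0,0,0,0.05,-0.026,0.3025,0.06,0,0,0]}}

```text
clock: 59.05
tcp_pos: [0.4881, -0.196, 0.2433]
orientation: [-2.209, 0.031, 2.195]
contact_force: [0.3, -0.2, -0.3]
grip_width: 0.05
```

Run:
```python
from h import *
where(); check('D','pics/w10.png')
for k in 'D':
    x,y,t=MOD[k]; print(k); tool([x,y,.056],yd(t))
```

```text
t 59.05 tcp [ 0.4881 -0.196   0.2433] F [ 0.3 -0.2 -0.3] w 0.05
axes x,y,z cols
 [[ 0.007 -0.033 -0.999]
 [ 0.005 -0.999  0.033]
 [-1.    -0.005 -0.006]]
crate mm [ -27.  -374.8] 243.3
D score 0.991 px shift -0.5 -0.2
D
shift mm [186.7 112.7  23.7] turn [-3.38 -0.08  0.05]
```

Call:
{"api": "carry_out", "payload": {"targets": [0.035,0.01,0.05,0.012,-1.5,0,0,0.035,0.04,0.09,0.02,-3,0,0,0.035,0.08,0.1125,0.0235,-3.4,-0.08,0.05,0.035,0.12,0.1125,0.0235,-3.4,-0.08,0.05,0.035,0.155,0.1125,0.0235,-3.4,-0.08,0.05,0.035,0.175,0.1125,0.0235,-3.4,-0.08,0.05,0.035,0.1845,0.1125,0.0235,-3.4,-0.08,0.05,0.035,0.1865,0.1125,0.0235,-3.4,-0.08,0.05,0.035,0.1865,0.1125,0.0235,-3.4,-0.08,0.05]}}

```text
clock: 60.22
tcp_pos: [0.4629, -0.3068, 0.057]
orientation: [2.082, 0.275, -2.078]
contact_force: [0.1, -0.7, -0.0]
grip_width: 0.0349
```

Call:
{"api": "carry_out", "payload": {"targets": [0.0,0,0,0,0,0,0,0.0,0,0,0,0,0,0,0.0,0,0,0,0,0,0,0.0,0,0,0,0,0,0,0.0,0,0,0,0,0,0], "squeeze": 45}}

```text
clock: 60.85
tcp_pos: [0.4636, -0.3071, 0.0578]
orientation: [2.083, 0.274, -2.077]
contact_force: [0.4, 1.1, 5.9]
grip_width: 0.009
```

Run:
```python
from h import *
where()
tool(crate(-30,-5,207),CY)
```

```text
t 60.85 tcp [ 0.4636 -0.3071  0.0578] F [0.4 1.1 5.9] w 0.009
axes x,y,z cols
 [[ 0.003  0.261 -0.965]
 [-0.002 -0.965 -0.261]
 [-1.     0.002 -0.002]]
crate mm [ -47.4 -486.8] 57.8
shift mm [-149.8 -454.7 -159.4] turn [ 3.44 -0.03 -0.02]
```

Call:
{"api": "carry_out", "payload": {"targets": [0.0,-0.05,0,0,0,0,0,0.0,-0.11,0,0,0,0,0,0.0,-0.15,-0.04,-0.014,0,0,0,0.0,-0.15,-0.095,-0.033,1,0,0,0.0,-0.15,-0.15,-0.053,2,0,0,0.0,-0.15,-0.205,-0.072,3,0,0,0.0,-0.15,-0.26,-0.091,3.44,0,0,0.0,-0.15,-0.315,-0.11,3.44,0,0,0.0,-0.15,-0.37,-0.13,3.44,0,0,0.0,-0.15,-0.425,-0.149,3.44,0,0,0.0,-0.15,-0.4545,-0.1595,3.44,0,0,0.0,-0.15,-0.4545,-0.1595,3.44,0,0]}}

```text
clock: 62.35
tcp_pos: [0.4978, 0.1766, 0.2068]
orientation: [-2.208, 0.035, 2.203]
contact_force: [0.6, -0.6, -1.9]
grip_width: 0.0093
```

Call:
{"api": "carry_out", "payload": {"targets": [0.0,0,0,0,0,0,0,0.0,0,0,0,0,0,0]}}

```text
clock: 62.6
tcp_pos: [0.4977, 0.1753, 0.2066]
orientation: [-2.207, 0.037, 2.203]
contact_force: [0.2, -0.7, -1.6]
grip_width: 0.0092
```

Run:
```python
from h import *
where()
tool(crate(-30,-5,63.8),CY)
```

```text
t 62.6 tcp [0.4977 0.1753 0.2066] F [ 0.2 -0.7 -1.6] w 0.0092
axes x,y,z cols
 [[ 0.002 -0.033 -0.999]
 [-0.001 -0.999  0.033]
 [-1.     0.001 -0.002]]
crate mm [-30.8  -3.4] 206.6
shift mm [142.8   1.4  -0.6] turn [ 0.04 -0.02 -0.01]
```

Call:
{"api": "carry_out", "payload": {"targets": [0.0,0.04,0.0014,-0.0006,0.04,0,0,0.0,0.058,0.0014,-0.0006,0.04,0,0,0.0,0.064,0.0014,-0.0006,0.04,0,0,0.0,0.07,0.0014,-0.0006,0.04,0,0,0.0,0.074,0.0014,-0.0006,0.04,0,0,0.0,0.078,0.0014,-0.0006,0.04,0,0,0.0,0.083,0.0014,-0.0006,0.04,0,0,0.0,0.088,0.0014,-0.0006,0.04,0,0,0.0,0.095,0.0014,-0.0006,0.04,0,0,0.0,0.095,0.0014,-0.0006,0.04,0,0]}}

```text
clock: 63.85
tcp_pos: [0.4985, 0.1739, 0.1111]
orientation: [-2.206, 0.041, 2.202]
contact_force: [0.7, 1.1, -1.6]
grip_width: 0.0093
```

Run:
```python
from h import *
where()
tool(crate(-30,-5,63.8),CY)
```

```text
t 63.85 tcp [0.4985 0.1739 0.1111] F [ 0.7  1.1 -1.6] w 0.0093
axes x,y,z cols
 [[ 0.002 -0.036 -0.999]
 [-0.001 -0.999  0.036]
 [-1.     0.001 -0.002]]
crate mm [-29.9  -4.8] 111.1
shift mm [47.3  0.2  0.2] turn [-0.   -0.02 -0.01]
```

Call:
{"api": "carry_out", "payload": {"targets": [0.0,0.008,0,0,0,0,0,0.0,0.016,0,0,0,0,0,0.0,0.024,0,0,0,0,0,0.0,0.032,0,0,0,0,0,0.0,0.039,0,0,0,0,0,0.0,0.0435,0,0,0,0,0,0.0,0.046,0,0,0,0,0,0.0,0.0475,0,0,0,0,0,0.0,0.0487,0,0,0,0,0,0.0,0.0487,0,0,0,0,0]}}

```text
clock: 65.1
tcp_pos: [0.4989, 0.1739, 0.0638]
orientation: [-2.207, 0.041, 2.201]
contact_force: [-2.0, -1.5, 12.5]
grip_width: 0.0092
```

Call:
{"api": "carry_out", "payload": {"targets": [0.03,0,0,0,0,0,0,0.03,0,0,0,0,0,0,0.03,0,0,0,0,0,0,0.03,-0.04,0,0,0,0,0,0.03,-0.1,0,0,0,0,0,0.03,-0.15,0,0,0,0,0,0.03,-0.16,-0.02,0.03,0,0,0,0.03,-0.16,-0.035,0.0535,0,0,0,0.03,-0.16,-0.035,0.0535,0,0,0,0.03,-0.16,-0.035,0.0535,0,0,0]}}

```text
clock: 66.35
tcp_pos: [0.4466, 0.2104, 0.2234]
orientation: [-2.207, 0.042, 2.201]
contact_force: [0.5, -0.5, -0.1]
grip_width: 0.0297
```

Run:
```python
from h import *
where()
ci=r.camera_info('wrist'); im=r.grab_frame('wrist'); d=im.copy()
for x,y in((-30,-5),(-30,65),(30,-75),(30,65)):
    q=proj(ci,[crate(x+a,y+b,110) for a,b in((-14,-5),(14,-5),(14,5),(-14,5))])
    for u,v in q: cv2.circle(d,(int(round(u)),int(round(v))),1,(0,0,255),-1)
q=proj(ci,[crate(-83+a,34+b,110.5) for a,b in((-11,-6),(11,-6),(11,6),(-11,6))])
for u,v in q: cv2.circle(d,(int(round(u)),int(round(v))),1,(0,0,255),-1)
cv2.imwrite('pics/w11.png',cv2.resize(d[0:300,120:500],None,fx=2,fy=2,interpolation=cv2.INTER_CUBIC))
tool(crate(-83,33,78),CY)
```

```text
t 66.35 tcp [0.4466 0.2104 0.2234] F [ 0.5 -0.5 -0.1] w 0.0297
axes x,y,z cols
 [[ 0.003 -0.037 -0.999]
 [-0.002 -0.999  0.037]
 [-1.     0.002 -0.003]]
crate mm [-83.1  29.9] 223.4
shift mm [145.3  -3.6   0.5] turn [-0.01 -0.03 -0.02]
```

View pics/w11.png

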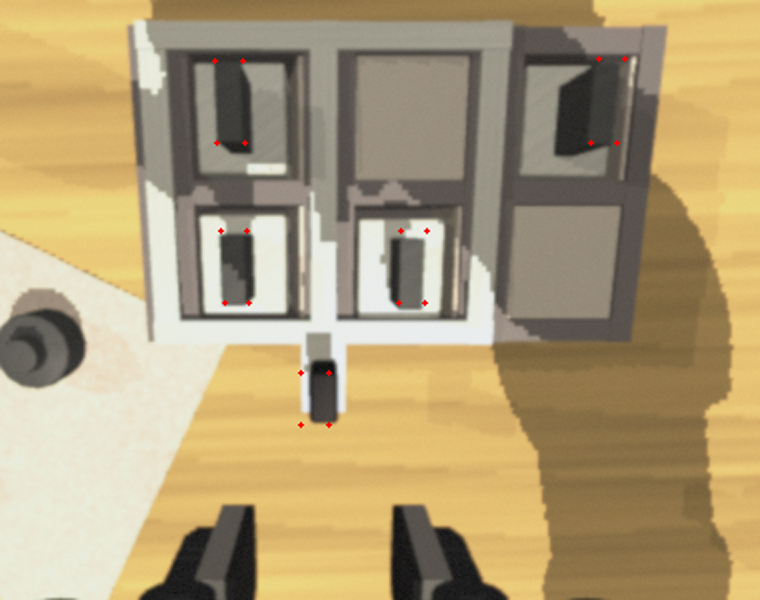

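All four tabs stand in cells 1, 2, 3 and 5 at their seated positions, and cells 0 and 4 are still shut. Now I'll grasp the grip and lock.

Call:
{"api": "carry_out", "payload": {"targets": [0.035,0.05,-0.002,0,0,0,0,0.035,0.1,-0.002,0,0,0,0,0.035,0.13,-0.002,0,0,0,0,0.035,0.145,-0.002,0,0,0,0,0.035,0.147,-0.002,0,0,0,0,0.035,0.147,-0.002,0,0,0,0,0.0,0.147,-0.002,0,0,0,0,0.0,0.147,-0.002,0,0,0,0,0.0,0.147,-0.002,0,0,0,0,0.0,0.147,-0.002,0,0,0,0], "squeeze": 40}}

```text
clock: 67.65
tcp_pos: [0.4481, 0.2122, 0.0775]
orientation: [-2.208, 0.043, 2.198]
contact_force: [-1.8, -1.0, 6.8]
grip_width: 0.0106
```

Run:
```python
from h import *
where()
```

```text
t 67.65 tcp [0.4481 0.2122 0.0775] F [-1.8 -1.   6.8] w 0.0106
axes x,y,z cols
 [[ 0.004 -0.038 -0.999]
 [-0.001 -0.999  0.038]
 [-1.     0.001 -0.004]]
crate mm [-81.7  31.7] 77.5
```

Call:
{"api": "carry_out", "payload": {"targets": [0.0,0,0.003,0,0,0,0,0.0,0,0.007,0,0,0,0,0.0,0,0.011,0,0,0,0,0.0,0,0.015,0,0,0,0,0.0,0,0.018,0,0,0,0,0.0,0,0.02,0,0,0,0,0.0,0,0.022,0,0,0,0,0.0,0,0.0235,0,0,0,0,0.0,0,0.0235,0,0,0,0]}}

```text
clock: 68.78
tcp_pos: [0.4474, 0.1918, 0.0776]
orientation: [-2.208, 0.036, 2.196]
contact_force: [-0.3, 10.2, -6.3]
grip_width: 0.0105
```

Run:
```python
from h import *
where()
```

```text
t 68.78 tcp [0.4474 0.1918 0.0776] F [-0.3 10.2 -6.3] w 0.0105
axes x,y,z cols
 [[ 0.006 -0.036 -0.999]
 [ 0.003 -0.999  0.036]
 [-1.    -0.003 -0.006]]
crate mm [-81.7  11.3] 77.6
```

Call:
{"api": "carry_out", "payload": {"targets": [0.0,0,0.003,0,0,0,0,0.0,0,0.005,0,0,0,0,0.0,0,0.005,0,0,0,0]}}

```text
clock: 69.15
tcp_pos: [0.4474, 0.1919, 0.0777]
orientation: [-2.208, 0.024, 2.192]
contact_force: [1.5, 15.0, -12.1]
grip_width: 0.0105
```

Call:
{"api": "carry_out", "payload": {"targets": [0.0,0,-0.003,0,0,0,0,0.035,0,-0.003,0,0,0,0,0.035,0,-0.003,0,0,0,0,0.035,0,-0.003,0,0,0,0,0.035,-0.04,-0.003,0,0,0,0,0.035,-0.09,-0.003,0,0,0,0,0.035,-0.14,-0.003,0,0,0,0,0.035,-0.22,-0.003,0,0,0,0,0.035,-0.22,-0.003,0,0,0,0,0.035,-0.22,-0.003,0,0,0,0,0.035,-0.22,-0.003,0,0,0,0]}}

```text
clock: 70.53
tcp_pos: [0.4451, 0.192, 0.2963]
orientation: [-2.206, 0.026, 2.194]
contact_force: [-0.2, -0.3, -0.3]
grip_width: 0.0347
```

Run:
```python
from h import *
import pickle
where()
ci=r.camera_info('wrist'); im=r.grab_frame('wrist'); t=r.grab_frame('top')
cv2.imwrite('pics/w12.png',im); cv2.imwrite('pics/t12.png',t)
d=cv2.resize(im[0:240,120:420],None,fx=2,fy=2,interpolation=cv2.INTER_CUBIC)[:480]
# same crate region in first w2 frame re-projected? show top crops before/after beside
a=cv2.imread('pics/top0.png')[185:265,115:265]; b=t[185:265,115:265]
cv2.imwrite('pics/fin.png',np.hstack([d[:,:480],np.vstack([cv2.resize(a,(300,160)),cv2.resize(b,(300,160)),np.zeros((160,300,3),np.uint8)])]))
```

```text
t 70.53 tcp [0.4451 0.192  0.2963] F [-0.2 -0.3 -0.3] w 0.0347
axes x,y,z cols
 [[ 0.006 -0.033 -0.999]
 [ 0.009 -0.999  0.033]
 [-1.    -0.009 -0.005]]
crate mm [-83.9  11.4] 296.3
```

View pics/fin.png

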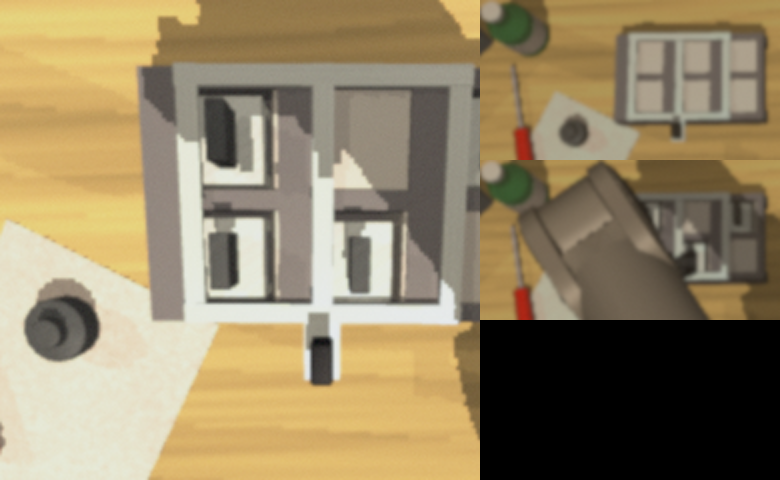

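```bash
python3 -c "
from bench import r
print(r.hand_in())"
```

```text
the job is handed in; nothing more can be done
None
```

All four modules are fully down, each in its own empty cell (1, 2, 3 and 5). The lock is back at its locked end, and I handed the job in at about 70 s.

- **Lock:** I slid it open until it stopped moving, then back until it stopped again (it did not move further at about 15 N). In the last wrist picture the bars stand over the mouths as they did at the start.
- **Empty cells:** Cells 0 and 4 stopped hard at 8–13 N, so they hold the spares. The other four flaps gave with about 1 N or less.
- **Modules:** Each went in with no sign of forcing and reached the floor at about 10–12 N, 6 mm above its desk height, as the crate floor should be. A picture before locking showed the tabs where seated modules would put them.

**What disagreed:**
- The shut fingertips sit about 21 mm higher than the reported TCP. My first pass over four cells therefore never touched a flap; I worked this out, corrected for it and felt every cell again. While working it out I also pressed the grip's top with about 17 N.
- Measured lock travel was 18.9 mm opening and 20.4 mm closing, against 21 mm stated. I put this down to the fingers shifting on the grip, because the pictures agree with full travel.

**Not checked:** I took no final measurement of the bystanders. The arm went near none of them, and the ones visible in the last picture (bottle, screwdriver, dummy load) look unmoved.

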